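# Load the stone press and hold its lopsided lever ready for the pin

### The job

Take the spring tongs from their wooden stand and with them (never with the fingers) set the terracotta stone cube down in the brass-ringed nest of the blue press, then put the tongs back upright in their stand. Then take the lopsided press lever by its balance point, lift it without letting it tip, and hold it still and level about 10 cm above the bench, lined up over the press with its red head above the nest and its eye above the fork, ready for me to fit the pin: finish while still holding it there. Leave the cup, the spectacle case and the marker where they are.

Things in the scene. Friction and masses are not known exactly. Their poses are not given: they have to be found in the camera images.
- tongs: Spring tongs upright in the stand, tips down: two steel arms 12 mm wide (x), 4 mm thick (y), 110 mm long, with orange sleeves, joined on top by a steel bow (34 mm in y). Origin: midway between the tips, at tip level; z up to the bow, whose top is 118 mm above the tips. The arms close along y, turning together on hinges in the bow 110 mm above the tips. Mass 60 g.
- tongs_sleeves (a point): Midway between the orange sleeves (30 mm high), 75 mm above the tips, 43 mm below the bow's top: squeeze here along y from outside, gripper from above, bow between the fingers. Spring push on each pad: 4 N relaxed to 6 N shut. 34 to 37 mm wide they can be carried with the tips open; squeezing with 20 to 40 N holds the stone.
- tongs_l (a joint): Closing angle of each tongs arm: 0 relaxed (40 mm outside width at the sleeves, 46 mm tip gap), 0.09 arms parallel (34 mm, tip gap 26 mm), 0.125 on the 18 mm stone (31 mm), 0.15 shut (29 mm, tip gap 13 mm).
- stand: Fixed wooden tongs stand, an open box 32 x 76 x 45 mm (x, y, z), walls and floor 6 mm, inside 20 x 64 mm. Origin: centre of its underside on the bench. The tongs start standing on its inner floor (6 mm above the bench), same yaw, arms closing along the stand's y.
- stone: Terracotta-coloured stone cube, 18 mm a side, 15 g, loose on the bench by itself. Origin: centre of its underside; axes square to its faces. The paler stones farther off are not part of the job.
- press: Fixed blue press base, a plate 265 x 90 x 16 mm with its long side along its own x, reaching from x = -165 to +100 mm. Origin on the bench, at the point that lies below the lever's balance point when the lever is correctly lined up. At x = +61.5 mm is the nest, at x = -138.5 mm the fork (two cheeks 30 mm long, 6 mm thick, 16 mm apart, tops 60 mm above the bench).
- nest_floor (a point): Centre of the floor of the round nest, 30 mm above the bench. A brass ring stands 3.5 mm above this floor, inner diameter 36 mm, outer 48 mm: grip the stone with the tips 6 mm or more above its underside, so that they clear the ring as they spread. z is up.
- clevis_top (a point): Point midway between the tops of the fork's two cheeks, 60 mm above the bench.
- lever: Loose cast press lever, 0.36 to 0.63 kg, 241 mm long, lying flat on the bench: a heavy round red head (48 mm diameter, 40 mm high) at one end, a straight aluminium bar 14 mm wide (y), 22 mm high, its underside 12 mm and top 34 mm above the bench, and an eye at the other end. Origin: at underside level right below the centre of mass. x along the bar toward the head, z up.
- lever_balance (a point): The lever's balance point: middle of the bar's section at the centre of mass, 23 mm above the lever's underside, 61.5 mm from the head's centre and 138.5 mm from the eye's. Grip here across the 14 mm width.
- lever_head (a point): Centre of the underside of the red head.
- lever_eye (a point): Point at underside level below the centre of the eye (34 mm high, 14 mm wide), 200 mm from the head's centre.
- cup: White plastic cup, 70 mm across, 85 mm high, a bystander. Origin: centre of underside.
- case: Dark blue spectacle case, 160 x 62 x 42 mm (x, y, z), a bystander. Origin: centre of underside.
- marker: Red marker pen lying flat, 130 x 17 x 15 mm, long along x, a bystander. Origin: at bench level about mid-length.
Mind the look-alikes: they are no part of the job. What is shaped like the lever but turquoise is not meant. Several things have the shape of the stand; the one meant has the colours described above.

How it is judged:
By the outcome, as a careful person would: the job done as asked, in the order asked, and still so for the second after the job is handed in, while the arm keeps its last pose, push and grip.
It also fails if it takes over 61 s, if anything falls off the work surface, if the arm or the gripper's body presses on something with over 40 N, if the wrist force passes 120 N, or if a joint passes its speed limit or range.

### The arm

A 6-joint arm with a two-finger parallel gripper is mounted at the origin on the work surface. World frame = base frame: x ahead of the robot, y to its left, z up, the work surface at z = 0. Lengths are in mm, angles in rad, forces in N, time in s.
With the tool pointing down it reaches from about 400 to 925 mm from the base axis. Payload 12.5 kg.
Tool frame: the origin (TCP) lies midway between the tips of the shut fingers; the grasp point (between the pads) lies 19 mm behind it; z points along the fingers, y is the line along which they close (so a half turn about z gives the same grasp; the last joint's range is limited). The gripper opens to 95 mm and grips with 3 to 60 N. Pads are 20 mm wide; open, the fingers measure 119 mm over their backs; the gripper's body (75 mm by 180 mm) begins 59 mm behind the grasp point.
Start: joints at [-1.319, 0.491, 1.559, -0, 1.092, -0.106], TCP at [218.908, -585.428, 214.661] pointing down, gripper open.
Joint ranges: [-3.1, 3.1], [-0.84, 2.19], [0.05, 2.79], [-1.13, 4.28], [0.06, 2.93], [-2.69, 2.69]. Speed limits (rad/s): [2.22, 2.22, 2.79, 3.14, 3.14, 3.14].

### API

Orientations are given as [roll, pitch, yaw] about the fixed x, y, z axes, in that order (R = Rz(yaw) Ry(pitch) Rx(roll)).
In Python, from cell import readout, eyes, env gives the robot as it stands.
- The arm moves only by the tool move_arm, never from a script. Its argument "plan" is a list of rows, each a list of 3 entries, a list of its own where there are three numbers: the turn, a rotation vector about the tool's x, y, z in degrees, then the shift along the tool's x, y, z in m, then the gripper command: -1 is shut, 1 is fully open, values between are in proportion. In form: [[[ax, ay, az], [x, y, z], jaw], ...]. A call has 1 to 5 rows; each row is the pose to reach, as a shift and turn from the pose commanded when the call began, along the tool's axes at that moment; what a row does not reach only later rows make up. A row lasts 1/8 s, in which the tool goes at most 62.5 mm and 10.7 degrees, less where a joint would pass 70% of its speed; a pose out of reach is approached as far as the arm can. A call with a gripper value outside its range is refused whole. The fingers move at their own pace and stop on an object; the grip force is fixed at half the most. Time passes only in rows, so rows that repeat a pose let the fingers close. It gives the time, the measured TCP pose, the force, the opening and the grip force at its end, in the units of the state.
- readout.state(): the state, without advancing time (a new reading comes with each control period).
- eyes.read_camera(name): name is "side" or "top" or "wrist"; returns a dict with "img" (480x640x3 uint8, red, green, blue), "K" (3x3 intrinsics, pixels), "dist" ([k1, k2, p1, p2, k3] as OpenCV has them; the pictures are not rectified), "extrinsics" (4x4, takes a point from camera to world coordinates). Camera axes: x right, y up, looking along -z (the intrinsics and any distortion apply to the point x, -y, -z); pixel columns grow to the right and rows downward; lengths in mm; the calibration is good to about 2 mm. A picture is of the moment at which its call begins. There is no depth.
- env.job_done(): hands the job in; it is judged then, once.
Trained networks look in a picture, given as the dict that the camera call returned (one of the last four; its "shot" number tells which), for a name from the list of things; names that differ only in an ending like _2 or _b are one class to them, and where a whole thing is asked for, a point or a joint stands for the part that bears it (a point fixed in the world has none). Each returns a list of dicts, best first, with "score" (0 to 1); they miss things now and then, are a little off and sometimes report something else, mostly with a low value. They report only what shows in the picture. A call takes as long as a camera call. They do not tell look-alikes from the thing itself.
- eyes.cut_out(picture, name): "mask" (480x640 bool, what is visible of it) and "uv" ([column, row] in pixels, amid what is visible of it).
The state is a dict: "t": time; "joints": joint angles; "qvel": joint speeds; "tau": joint torques, N m; "eef_pos": TCP position; "tcp_rot": TCP orientation; "ft_force": force on the tool from outside, world axes, zero at the start; "moment": the same for the moment, N m; "opening": opening from 0.0 (shut) to 1.0 (fully open); "grip_force": force on a finger pad.
Only numpy, scipy, OpenCV 4.12 (cv2) and the standard library are available. Lean on these libraries where they do the work, as an engineer would, in place of code of your own. Each camera call takes 0.05 s, during which the arm holds its last target. There are 200 camera calls.

## Working session

There is one attempt and no reset: what is moved stays moved. The work goes in short steps, Python scripts to look and compute and a tool call to move; the robot and the scene stay as the last step left them, time stands still between calls to the robot, and variables do not carry over. Pictures are saved under pics/ and viewed, at most 10 in all, crops included, and the job is handed in when it is done.

Besides the shell and the picture viewer there is one more tool, called after "Request:" as name(argument=value, ...), one argument or row to a line, values as JSON. move_arm: Moves the arm, as the interface text tells. Its arguments: {"type":"object","properties":{"plan":{"type":"array","items":{"type":"array"}}},"required":["plan"]}

```bash
ls; mkdir -p pics
python3 - <<'E'
from cell import readout, eyes, env
import cv2
s=readout.state();print({k:s[k] for k in('t','eef_pos','tcp_rot','opening','ft_force')})
a=[]
for n in('top','side'):
    p=eyes.read_camera(n);cv2.imwrite(f'pics/{n}0.png',p['img'][:,:,::-1]);print(n,p['K'],p['dist'],p['extrinsics'])
    for o in('tongs','stand','stone','press','lever','cup','case','marker'):
        print(n,o,[(round(d['score'],2),[round(float(v)) for v in d['uv']],int(d['mask'].sum())) for d in eyes.cut_out(p,o)])
E
```

```text
pics
{'t': 0.0, 'eef_pos': array([ 218.86829973, -585.15883402,  214.07305325]), 'tcp_rot': array([-3.14046995e+00, -1.37508324e-04,  3.57802743e-01]), 'opening': 1.0008090009319286, 'ft_force': array([-0.14560834, -1.36615533, -0.21826831])}
top [[556.49058391   0.         326.47130474]
 [  0.         556.49058391 235.12488807]
 [  0.           0.           1.        ]] [-0.05145364  0.          0.          0.          0.        ] [[-2.81423808e-02  9.96998372e-01 -7.21266448e-02  3.78777781e+02]
 [-9.99603210e-01 -2.81553122e-02  8.37607902e-04 -1.04303833e+02]
 [-1.19565449e-03  7.21215980e-02  9.97395130e-01  1.44660547e+03]
 [ 0.00000000e+00  0.00000000e+00  0.00000000e+00  1.00000000e+00]]
top tongs [(0.51, [178, 249], 137)]
top stand [(0.97, [180, 290], 487), (0.95, [226, 272], 404), (0.86, [186, 249], 317)]
top stone [(0.47, [263, 258], 66)]
top press [(0.71, [251, 187], 3582)]
top lever [(0.52, [412, 307], 136)]
top cup [(0.82, [364, 138], 631)]
top case [(0.66, [131, 184], 1638)]
top marker [(0.6, [336, 284], 339), (0.39, [388, 238], 648)]
side [[461.85332287   0.         318.49137165]
 [  0.         461.85332287 238.64556088]
 [  0.           0.           1.        ]] [-0.00278212  0.          0.          0.          0.        ] [[ 9.59576506e-01  1.36975834e-01 -2.45866937e-01  1.33890227e+02]
 [-2.80973114e-01  5.16942850e-01 -8.08593964e-01 -1.15359341e+03]
 [ 1.63413224e-02  8.44989770e-01  5.34532740e-01  7.96545268e+02]
 [ 0.00000000e+00  0.00000000e+00  0.00000000e+00  1.00000000e+00]]
side tongs [(0.7, [423, 259], 727)]
side stand []
side stone []
side press [(0.55, [350, 229], 1342)]
side lever [(0.92, [212, 315], 757), (0.89, [337, 293], 807), (0.68, [326, 445], 1756)]
side cup [(0.64, [423, 260], 787)]
side case [(0.8, [327, 181], 524)]
side marker [(0.55, [289, 280], 159), (0.17, [350, 226], 1372)]
```

Run:
```python
import cv2,numpy as np
t=cv2.imread('pics/top0.png');s=cv2.imread('pics/side0.png')
cv2.imwrite('pics/t0.png',cv2.resize(t[100:370,90:450],None,fx=2.2,fy=2.2,interpolation=cv2.INTER_CUBIC))
```

```text
(no output)
```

View pics/t0.png

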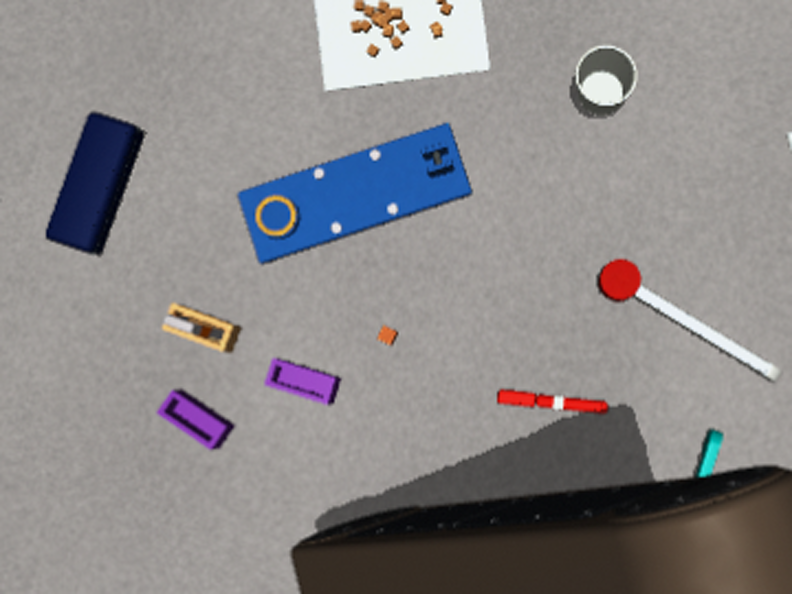

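View pics/side0.png

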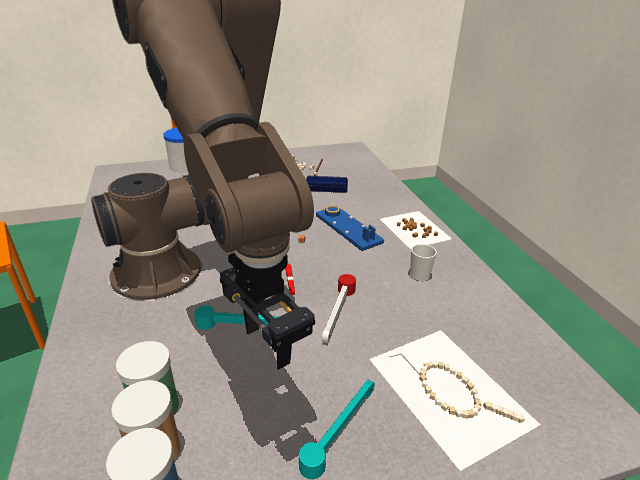

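The stand candidates are wood at crop (200,327), full-frame (181,249), and purple at (302,381) and (196,418). The wooden one holds the grey tongs bow. The lever candidates are red and silver with its head at crop (620,279), and turquoise at (710,455); I choose the red one. The terracotta cube stands alone at crop (387,335), and the stones on the white sheet are not meant. The press has its nest at (276,215) and its fork at (438,158). Next I measure these by colour.

```bash
cat > h.py <<'E'
from cell import readout, eyes, env
import cv2, numpy as np
from scipy.spatial.transform import Rotation as R
F=np.diag([1.,-1,-1])
def w(p,uv,z):
    "pixels -> world xy at height z"
    n=cv2.undistortPoints(np.float64(uv).reshape(-1,1,2),p['K'],np.float64(p['dist'])).reshape(-1,2)
    E=p['extrinsics'];d=(E[:3,:3]@F@np.c_[n,np.ones(len(n))].T).T;o=E[:3,3]
    return (o+d*((z-o[2])/d[:,2:3]))[:,:2]
def pix(p,X):
    E=p['extrinsics'];c=(np.atleast_2d(X)-E[:3,3])@E[:3,:3]@F
    return cv2.projectPoints(c,np.zeros(3),np.zeros(3),p['K'],np.float64(p['dist']))[0].reshape(-1,2)
def seg(p,lo,hi,roi=None):
    "biggest HSV blob's mask in roi (u0,v0,u1,v1); hue may wrap"
    H=cv2.cvtColor(p['img'],cv2.COLOR_RGB2HSV)
    if lo[0]>hi[0]: m=cv2.inRange(H,(0,*lo[1:]),hi)|cv2.inRange(H,lo,(180,*hi[1:]))
    else: m=cv2.inRange(H,lo,hi)
    if roi: k=np.zeros_like(m);k[roi[1]:roi[3],roi[0]:roi[2]]=255;m&=k
    n,l,s,c=cv2.connectedComponentsWithStats(m)
    return l==1+np.argmax(s[1:,4])
def rect(p,m,z):
    "min-area rectangle of a mask laid on the plane z: centre, (long,short), yaw of long"
    v,u=np.nonzero(m);q=w(p,np.c_[u,v],z)
    c,(a,b),t=cv2.minAreaRect(q.astype(np.float32));
    if a<b:a,b,t=b,a,t+90
    return np.round(c,1),np.round((a,b),1),round((t+90)%180-90,1)
def toplan(xyz,yaw):
    "from commanded tool-down pose now: local shift (m) and yaw turn (deg) to the goal, yaw = dir of tool x deg"
    s=readout.state();r=R.from_euler('xyz',s['tcp_rot']);d=np.array(xyz)-s['eef_pos']
    g=R.from_euler('xyz',[180,0,yaw],degrees=True)
    return np.round(r.inv().apply(d)/1000,4),np.round((r.inv()*g).as_rotvec(degrees=True),2)
E
python3 - <<'E'
from h import *
p=eyes.read_camera('top')
def at(m):v,u=np.nonzero(m);return np.c_[u.mean(),v.mean()]
print('stone',rect(p,seg(p,(5,120,90),(18,255,255),(250,240,280,265)),18))
print('stand',rect(p,seg(p,(10,60,90),(28,255,255),(155,230,205,265)),45))
print('press',rect(p,seg(p,(100,120,60),(120,255,255),(190,150,310,225)),16))
print('ring',rect(p,seg(p,(14,120,90),(30,255,255),(190,150,310,225)),33.5))
print('head',rect(p,seg(p,(175,150,80),(5,255,255),(355,210,395,245)),40))
print('eye',w(p,[[441,269.5]],34),'bow',w(p,[[172,246.5]],124),'fork',w(p,[[289,172]],60))
print(w(p,[[131,184]],42),w(p,[[364,138]],85))
w_=eyes.read_camera('wrist');cv2.imwrite('pics/w0.png',w_['img'][:,:,::-1]);
s=readout.state();print(R.from_euler('xyz',s['tcp_rot']).inv().apply(w_['extrinsics'][:3,3]-s['eef_pos']))
print((R.from_euler('xyz',s['tcp_rot']).inv().as_matrix()@w_['extrinsics'][:3,:3]).round(3),w_['K'][0,0])
E
```

```text
stone (array([443.8,  52.6]), array([17.3, 16.1]), 62.1)
stand (array([457.5, 267.1]), array([79.2, 34.8]), 68.1)
press (array([612.1,  87.7]), array([263.3,  89.9]), -73.0)
ring (array([585.8, 178.9]), array([44.1, 43.8]), -0.8)
head (array([ 498. , -220.3]), array([45.9, 43.2]), -1.9)
eye [[ 385.24483381 -393.71609614]] bow [[457.59868901 264.35537037]] fork [[641.22947481 -15.51844796]]
[[626.01115641 392.27489701]] [[ 716.87205601 -205.63487771]]
[ 7.95162737e+01 -1.60701166e-01 -1.70808838e+02]
[[ 0.     0.96   0.281]
 [ 1.    -0.    -0.   ]
 [-0.     0.281 -0.96 ]] 344.53689254580047
```

View pics/w0.png

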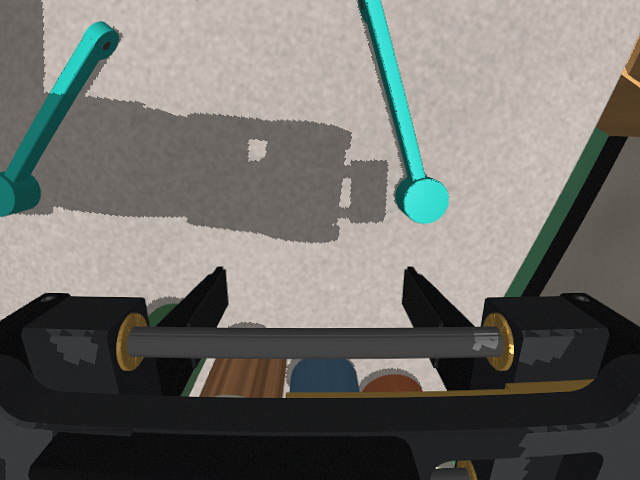

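The view shows only turquoise look-alikes under the start pose. I start moving toward the tongs, with a look at the midway pose.

Request:
move_arm(
  plan=[
    [[0,0,10],[0.05,-0.04,-0.01],1],
    [[0,0,20],[0.1,-0.08,-0.02],1],
    [[0,0,30],[0.15,-0.12,-0.03],1],
    [[0,0,40],[0.2,-0.16,-0.04],1],
    [[0,0,42.4],[0.228,-0.182,-0.04],1],
  ],
)

```text
t: 1.62
eef_pos: [369.7, -333.2, 255.5]
tcp_rot: [3.141, -0.001, -0.385]
ft_force: [-0.4, -0.7, 0.2]
opening: 0.997
grip_force: 0.0
```

Request:
move_arm(
  plan=[
    [[0,0,0],[0.006,-0.057,0],1],
    [[0,0,0],[0.011,-0.114,0],1],
    [[0,0,0],[0.017,-0.171,0],1],
    [[0,0,0],[0.022,-0.228,0],1],
    [[0,0,0],[0.026,-0.286,0],1],
  ],
)

```text
t: 2.25
eef_pos: [500.2, -77.7, 254.9]
tcp_rot: [3.142, -0.001, -0.382]
ft_force: [1.6, 0.9, -0.5]
opening: 1.001
grip_force: 0.0
```

```bash
cat > look.py <<'E'
from h import *
import sys
def go(n):
    p=eyes.read_camera('wrist');cv2.imwrite(f'pics/{n}.png',p['img'][:,:,::-1])
    for nm,lo,hi,z,X in (('stone',(4,130,90),(16,255,255),18,(444,53,9)),('stand',(12,70,90),(28,255,255),45,(457,267,45)),
      ('ring',(16,120,90),(30,255,255),33.5,(585,179,33)),('head',(175,150,80),(5,255,255),40,(498,-220,40)),('press',(100,120,60),(120,255,255),16,(612,88,16))):
        u,v=pix(p,X)[0];r=170 if nm=='press' else 60
        a=[int(max(0,u-r)),int(max(0,v-r)),int(min(640,u+r)),int(min(480,v+r))]
        if a[2]-a[0]<20 or a[3]-a[1]<20: print(nm,'out',u,v);continue
        try: m=seg(p,lo,hi,a);print(nm,rect(p,m,z),m.sum(),(u.round(),v.round()))
        except Exception as e: print(nm,'none',u,v)
    return p
if __name__=='__main__': go(sys.argv[1]);s=readout.state();print(s['t'],s['eef_pos'],s['tcp_rot'])
E
python3 look.py w1
```

```text
stone (array([446.3,  48.7]), array([23.4, 17.9]), -26.0) 222 (np.float64(238.0), np.float64(277.0))
stand (array([426.6, 221.2]), array([86.9, 21.4]), -30.8) 299 (np.float64(83.0), np.float64(334.0))
ring (array([586.4, 175.8]), array([46.6, 45.7]), -71.8) 462 (np.float64(91.0), np.float64(220.0))
head (array([ 499.9, -222.1]), array([46.7, 46.5]), -34.3) 1423 (np.float64(434.0), np.float64(161.0))
press (array([613. ,  85.2]), array([264.1,  89.5]), -73.1) 14187 (np.float64(151.0), np.float64(168.0))
2.3 [502.01285329 -72.87780012 254.8421043 ] [-3.13982781e+00 -8.20107056e-04 -3.79829494e-01]
```

View pics/w1.png

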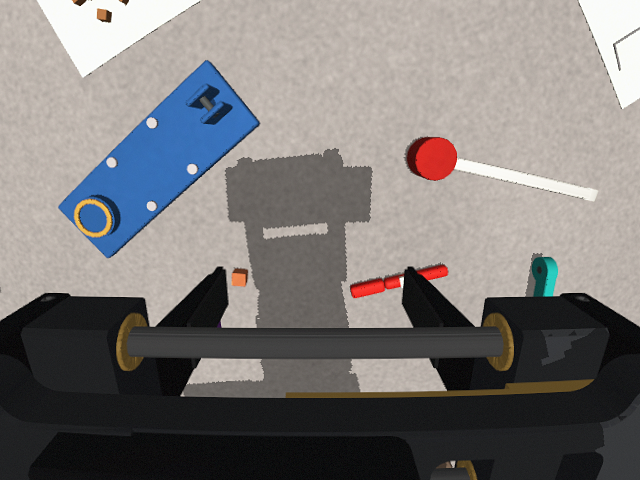

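Wrist view: nest at (94,217), fork (208,105), terracotta cube (239,277), lever head (432,158) and eye (592,195). I go on over the tongs.

Request:
move_arm(
  plan=[
    [[0,0,0],[-0.03,-0.054,0],1],
    [[0,0,0],[-0.06,-0.108,0],1],
    [[0,0,0],[-0.09,-0.162,0],1],
    [[0,0,0],[-0.12,-0.216,0],1],
    [[0,0,0],[-0.15,-0.268,0],1],
  ],
)

```text
t: 2.92
eef_pos: [459.8, 227.2, 254.9]
tcp_rot: [-3.141, -0.001, -0.382]
ft_force: [1.3, -0.1, -0.1]
opening: 0.996
grip_force: 0.0
```

Request:
move_arm(
  plan=[
    [[0,0,0],[-0.017,-0.032,0],1],
    [[0,0,0],[-0.017,-0.032,0],1],
    [[0,0,0],[-0.017,-0.032,0],1],
  ],
)

```text
t: 3.3
eef_pos: [456.4, 260.8, 254.5]
tcp_rot: [3.141, -0.0, -0.382]
ft_force: [-1.1, 0.6, 0.2]
opening: 0.999
grip_force: 0.0
```

```bash
python3 look.py w2
```

```text
stone (array([444.3,  52.1]), array([19.9, 17.4]), 64.1) 227 (np.float64(480.0), np.float64(147.0))
stand (array([460.2, 265.1]), array([77. , 38.9]), 68.1) 2028 (np.float64(309.0), np.float64(208.0))
ring (array([586.1, 176.5]), array([46.3, 45.4]), 68.4) 659 (np.float64(341.0), np.float64(65.0))
head out 697.547205234373 19.612290438517334
press (array([604.9, 114.5]), array([207. ,  88.8]), -73.1) 9681 (np.float64(410.0), np.float64(11.0))
3.35 [456.58343256 260.45650798 254.59553277] [ 3.14131897e+00 -4.86294681e-05 -3.82844219e-01]
```

View pics/w2.png

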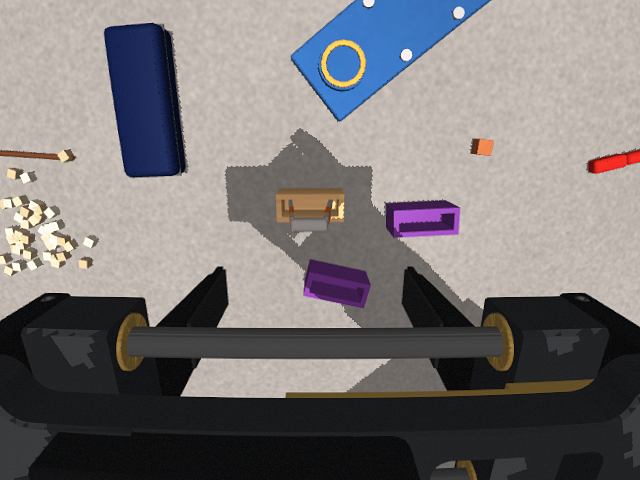

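The view is straight over the wooden stand: stand at (310,204), grey bow at (310,224). I work out the bow's position.

Run:
```python
from h import *
p=eyes.read_camera('wrist');H=cv2.cvtColor(p['img'],cv2.COLOR_RGB2HSV)
print(H[214:236:1,310].tolist()); print(H[224,284:336:2].tolist())
m=cv2.inRange(H,(0,0,90),(180,40,175));k=np.zeros_like(m);k[214:236,284:336]=255
print(w(p,[[310,224],[290.5,224],[329.5,224],[310,218.5],[310,230]],124))
q=eyes.cut_out(p,'tongs');print([(d['score'],d['uv']) for d in q])
if q:
  v,u=np.nonzero(q[0]['mask']);print(u.min(),u.max(),v.min(),v.max())
print(pix(p,[[457.6,267,45],[457.6,267,124]]))
```

```text
[[16, 123, 120], [16, 127, 124], [16, 129, 130], [14, 97, 121], [9, 33, 102], [0, 10, 102], [15, 17, 120], [10, 17, 134], [4, 15, 137], [4, 15, 138], [8, 15, 138], [7, 16, 141], [8, 15, 137], [10, 17, 137], [4, 15, 137], [4, 15, 135], [8, 16, 124], [9, 16, 113], [13, 21, 167], [11, 24, 168], [12, 21, 120], [12, 23, 112]]
[[17, 17, 104], [11, 19, 106], [13, 17, 106], [14, 25, 110], [4, 15, 135], [9, 13, 138], [8, 15, 139], [4, 15, 139], [8, 15, 138], [7, 17, 139], [11, 15, 137], [4, 15, 139], [8, 15, 139], [8, 15, 138], [11, 15, 138], [4, 13, 139], [8, 15, 139], [4, 13, 137], [0, 13, 138], [7, 17, 138], [9, 19, 137], [5, 13, 119], [12, 144, 113], [13, 16, 109], [19, 19, 109], [15, 19, 108]]
[[458.80596919 264.12489628]
 [465.39770554 280.47532595]
 [452.21870501 247.77516386]
 [463.54141025 262.19822069]
 [453.59089784 266.2468878 ]]
[(0.73, [309.8, 222.8]), (0.6, [294.3, 210.2])]
288 330 200 231
[[308.84987301 208.18651171]
 [307.56113958 226.34446061]]
```

Request:
move_arm(
  plan=[
    [[0,0,0],[0,-0.004,0.05],1],
    [[0,0,0],[0,-0.004,0.1],0.7],
    [[0,0,0],[0,-0.004,0.145],0.5],
    [[0,0,0],[0,-0.004,0.177],0.3],
    [[0,0,0],[0,-0.004,0.192],0.1],
  ],
)

```text
t: 4.08
eef_pos: [457.8, 264.0, 61.3]
tcp_rot: [3.14, 0.001, -0.383]
ft_force: [0.4, 0.3, 0.2]
opening: 0.637
grip_force: 0.0
```

Request:
move_arm(
  plan=[
    [[0,0,0],[0,0,0],0],
    [[0,0,0],[0,0,0],-0.15],
    [[0,0,0],[0,0,0],-0.26],
    [[0,0,0],[0,0,0],-0.26],
    [[0,0,0],[0,0,0],-0.26],
  ],
)

```text
t: 4.7
eef_pos: [458.3, 264.9, 63.4]
tcp_rot: [-3.141, -0.001, -0.382]
ft_force: [-0.6, -1.6, 7.7]
opening: 0.371
grip_force: 8.9
```

Run:
```python
from h import *
s=readout.state();print(s)
p=eyes.read_camera('wrist');cv2.imwrite('pics/w3.png',p['img'][:,:,::-1])
```

```text
{'t': 4.7, 'joints': array([ 3.99468999e-01,  5.67523138e-01,  1.93797693e+00, -4.63939296e-04,
        6.34929488e-01,  2.35267488e+00]), 'qvel': array([ 0.00035395, -0.00011747, -0.00086924,  0.00178518,  0.00033857,
        0.00028525]), 'tau': array([ 6.56686574e-01, -5.25854659e+01, -1.51538926e+01,  2.83963680e-01,
       -5.53171020e-01,  2.53034006e-03]), 'eef_pos': array([458.28011595, 264.92161239,  63.42273496]), 'tcp_rot': array([-3.14096872e+00, -1.01948336e-03, -3.82036510e-01]), 'ft_force': array([-0.59202285, -1.55424048,  7.74237115]), 'moment': array([-0.45305661,  0.2104096 ,  0.01975729]), 'grip_force': 8.870613276958466, 'opening': 0.37131092680590555}
```

View pics/w3.png

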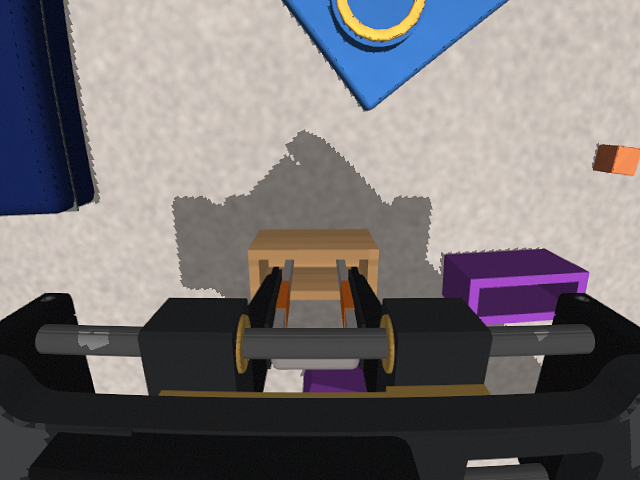

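The tongs are gripped: opening is 35 mm, and both orange sleeves sit between the pads at (283,300) and (347,300). I lift straight up and carry them over the stone.

Request:
move_arm(
  plan=[
    [[0,0,0],[0,0,-0.02],-0.26],
    [[0,0,0],[0,0,-0.05],-0.26],
    [[0,0,0],[0,0,-0.085],-0.26],
    [[0,0,0],[0,0,-0.115],-0.26],
    [[0,0,0],[0,0,-0.13],-0.26],
  ],
)

```text
t: 5.38
eef_pos: [458.2, 265.1, 194.2]
tcp_rot: [-3.14, -0.002, -0.382]
ft_force: [0.4, 0.8, -0.3]
opening: 0.364
grip_force: 3.8
```

Request:
move_arm(
  plan=[
    [[0,0,1],[0.01,0.03,0],-0.26],
    [[0,0,2],[0.025,0.08,0],-0.26],
    [[0,0,4],[0.042,0.13,0],-0.26],
    [[0,0,4],[0.058,0.178,0],-0.26],
    [[0,0,4],[0.066,0.203,0],-0.26],
  ],
)

```text
t: 6.0
eef_pos: [443.0, 50.0, 192.3]
tcp_rot: [3.141, 0.001, -0.454]
ft_force: [0.9, -0.1, -0.3]
opening: 0.371
grip_force: 3.8
```

Request:
move_arm(
  plan=[
    [[0,0,0],[0,0,0],-0.26],
    [[0,0,0],[0,0,0],-0.26],
  ],
)

```text
t: 6.25
eef_pos: [443.5, 52.4, 192.4]
tcp_rot: [3.142, 0.0, -0.452]
ft_force: [0.2, -0.3, -0.5]
opening: 0.37
grip_force: 3.8
```

Run:
```python
from look import *
p=go('w4');s=readout.state();print(s['t'],s['eef_pos'],np.degrees(s['tcp_rot']),s['opening'],s['grip_force'])
u,v=pix(p,(444,52.4,9))[0].astype(int)
H=p['img'][v-45:v+45,u-45:u+45];cv2.imwrite('pics/w4c.png',cv2.resize(np.hstack([p['img'][100:400,170:470]]),None,fx=2,fy=2)[:,:,::-1])
```

```text
stone (array([445.2,  50.6]), array([20. , 17.5]), -26.3) 329 (np.float64(314.0), np.float64(212.0))
stand (array([461. , 254.1]), array([97.5, 48.4]), 68.7) 3443 (np.float64(124.0), np.float64(297.0))
ring (array([585.8, 175.8]), array([46.6, 46. ]), -34.3) 810 (np.float64(129.0), np.float64(144.0))
head (array([ 499.7, -222.4]), array([46.8, 46.1]), -18.7) 2166 (np.float64(565.0), np.float64(35.0))
press (array([612.1,  86. ]), array([262.5,  90.7]), -73.0) 19698 (np.float64(202.0), np.float64(73.0))
6.3 [443.47299931  52.65911877 192.40204292] [ 1.79995828e+02  1.83527586e-02 -2.58644652e+01] 0.3676683717517855 3.8139132410287857
```

View pics/w4c.png

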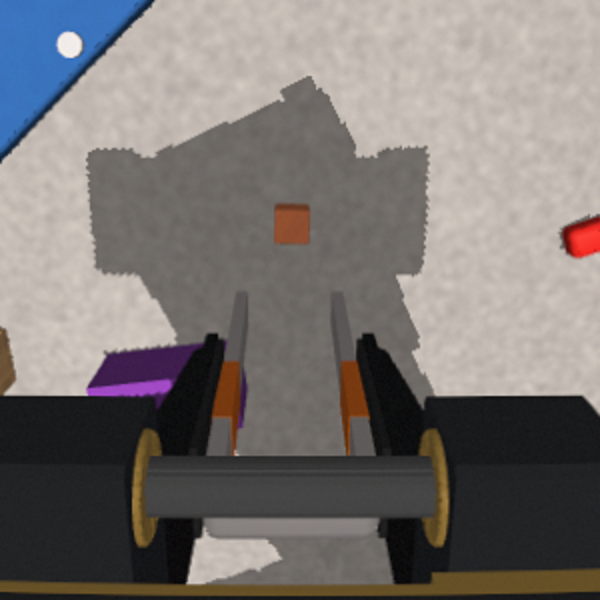

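The tongs hang straight with tips at crop (241,293) and (337,293). The cube's top face is at crop (292,227), square to the tool. I compare the two in the same picture.

Run:
```python
from h import *
p=eyes.read_camera('wrist');s=readout.state()
t=w(p,[[314.5,246.5]],135)[0];o=w(p,[[316,213.5]],18)[0]
# tip front edge is at tool x +6
r=R.from_euler('xyz',s['tcp_rot']).inv()
print(t,o,'tip in tool',r.apply(np.r_[t,0]-np.r_[s['eef_pos'][:2],0]),'stone in tool',r.apply(np.r_[o,0]-np.r_[s['eef_pos'][:2],0]))
```

```text
[446.76586321  51.34772031] [443.1910553   51.26165432] tip in tool [ 3.57711119e+00 -1.59774746e-01 -8.29719451e-04] stone in tool [3.97126028e-01 1.47557003e+00 5.67723441e-05]
```

Request:
move_arm(
  plan=[
    [[0,0,0],[0,0.0015,0.04],-0.26],
    [[0,0,0],[0,0.0015,0.08],-0.26],
    [[0,0,0],[0,0.0015,0.11],-0.26],
    [[0,0,0],[0,0.0015,0.127],-0.26],
    [[0,0,0],[0,0.0015,0.127],-0.26],
  ],
)

```text
t: 6.98
eef_pos: [442.3, 51.3, 64.7]
tcp_rot: [3.141, 0.002, -0.451]
ft_force: [-0.8, -0.6, -0.2]
opening: 0.371
grip_force: 3.8
```

Request:
move_arm(
  plan=[
    [[0,0,0],[0,0,0],-0.3],
    [[0,0,0],[0,0,0],-0.35],
    [[0,0,0],[0,0,0],-0.6],
    [[0,0,0],[0,0,0],-1],
    [[0,0,0],[0,0,0],-1],
  ],
)

```text
t: 7.6
eef_pos: [442.9, 50.5, 65.7]
tcp_rot: [-3.142, -0.0, -0.452]
ft_force: [0.1, 0.2, -0.5]
opening: 0.355
grip_force: 30.0
```

Run:
```python
from h import *
p=eyes.read_camera('wrist');s=readout.state()
print(s['t'],s['eef_pos'],s['opening']*95,s['grip_force'],s['ft_force'])
cv2.imwrite('pics/w5c.png',cv2.resize(p['img'][100:400,170:470],None,fx=2,fy=2)[:,:,::-1])
```

```text
7.65 [442.85555881  50.55248431  65.69127975] 33.42348129356502 29.998738020658493 [ 0.50442132  0.07743705 -0.61670056]
```

View pics/w5c.png

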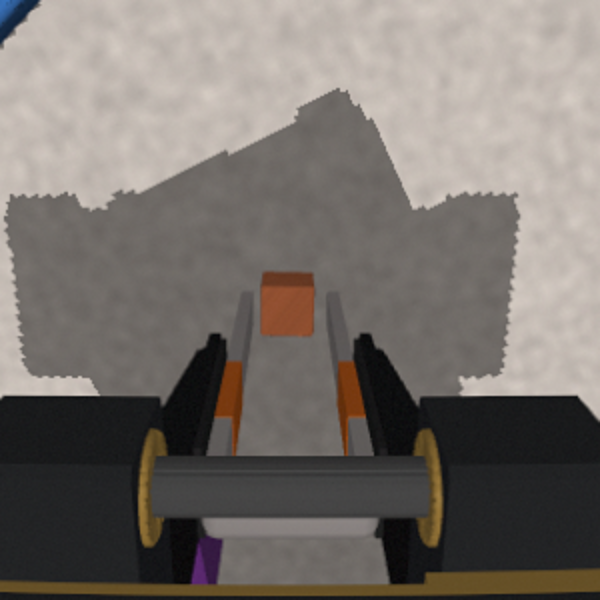

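The tips straddle the cube, still about 3 mm open each side and closing. I let them close on.

Request:
move_arm(
  plan=[
    [[0,0,0],[0,0,0],-1],
    [[0,0,0],[0,0,0],-1],
    [[0,0,0],[0,0,0],-1],
    [[0,0,0],[0,0,0],-1],
  ],
)

```text
t: 8.15
eef_pos: [442.8, 50.6, 65.6]
tcp_rot: [3.142, -0.0, -0.452]
ft_force: [-0.4, -0.4, -1.3]
opening: 0.351
grip_force: 30.0
```

Run:
```python
from h import *
p=eyes.read_camera('wrist');s=readout.state()
print(s['t'],s['eef_pos'],s['opening']*95,s['grip_force'],s['ft_force'])
I=p['img'].astype(int)
for r in (248,252,256): print([tuple(I[r,c]) for c in range(286,344,2)])
```

```text
8.2 [442.82256522  50.5757691   65.61420856] 33.484759057083004 29.998655319213867 [ 0.40582379  0.17462994 -0.47889082]
[(np.int64(107), np.int64(102), np.int64(98)), (np.int64(110), np.int64(106), np.int64(101)), (np.int64(96), np.int64(92), np.int64(90)), (np.int64(90), np.int64(84), np.int64(85)), (np.int64(90), np.int64(86), np.int64(84)), (np.int64(94), np.int64(90), np.int64(88)), (np.int64(114), np.int64(109), np.int64(106)), (np.int64(115), np.int64(80), np.int64(64)), (np.int64(145), np.int64(79), np.int64(49)), (np.int64(143), np.int64(78), np.int64(49)), (np.int64(146), np.int64(80), np.int64(49)), (np.int64(145), np.int64(78), np.int64(47)), (np.int64(146), np.int64(80), np.int64(49)), (np.int64(147), np.int64(81), np.int64(50)), (np.int64(146), np.int64(79), np.int64(49)), (np.int64(141), np.int64(77), np.int64(47)), (np.int64(140), np.int64(77), np.int64(48)), (np.int64(141), np.int64(79), np.int64(48)), (np.int64(141), np.int64(78), np.int64(50)), (np.int64(141), np.int64(79), np.int64(48)), (np.int64(135), np.int64(72), np.int64(40)), (np.int64(108), np.int64(106), n
[... 2253 characters left out ...]
4(77), np.int64(47)), (np.int64(140), np.int64(76), np.int64(44)), (np.int64(140), np.int64(76), np.int64(46)), (np.int64(143), np.int64(78), np.int64(48)), (np.int64(139), np.int64(77), np.int64(48)), (np.int64(138), np.int64(75), np.int64(44)), (np.int64(141), np.int64(77), np.int64(46)), (np.int64(126), np.int64(66), np.int64(36)), (np.int64(118), np.int64(115), np.int64(110)), (np.int64(118), np.int64(112), np.int64(109)), (np.int64(114), np.int64(109), np.int64(105)), (np.int64(76), np.int64(74), np.int64(72)), (np.int64(92), np.int64(87), np.int64(87)), (np.int64(91), np.int64(86), np.int64(85)), (np.int64(90), np.int64(84), np.int64(84)), (np.int64(111), np.int64(107), np.int64(103))]
```

Stalled at about 33.4 mm with 30 N on the pads, so something other than the stone is blocking. I measure the arms' slant on the plane of their front faces.

```bash
cat > arms.py <<'E'
from h import *
p=eyes.read_camera('wrist');s=readout.state();T=R.from_euler('xyz',s['tcp_rot'])
I=p['img'].astype(int);E=p['extrinsics'];o=T.inv().apply(E[:3,3]-s['eef_pos'])
H=cv2.cvtColor(p['img'],cv2.COLOR_RGB2HSV)
def ray(u,v,x=6):
    n=cv2.undistortPoints(np.float64([[[u,v]]]),p['K'],np.float64(p['dist']))[0,0]
    d=T.inv().apply(E[:3,:3]@F@np.r_[n,1]);q=o+d*(x-o[0])/d[0];return q
for r in range(244,330,4):
    c=np.r_[I[r,268:361].sum(1)/3.]
    lab=['.KGsOW'[0 if 0 else (4 if h[1]>130 and h[0]<20 else 1 if h[2]<60 else 2 if h[2]<100 and h[1]<60 else 3 )] for h in H[r,268:361].astype(int)]
    y0=ray(268,r);y1=ray(360,r)
    print(r,'z=%.0f y %.0f..%.0f '%(-y0[2],y0[1],y1[1]),''.join(lab))
print(s['opening']*95)
E
python3 arms.py
```

```text
244 z=-55 y -32..31  sssssssssssssssssssssssssssssssssOOOOOOOOOOOOOOOOOOOOOOOOOOssssssssssssssssssssssssssssssssss
248 z=-47 y -31..30  ssssssssssssssssssssssGGGGGGGssssOOOOOOOOOOOOOOOOOOOOOOOOOOssssssGGGGGGGsssssssssssssssssssss
252 z=-39 y -30..29  sssssssssssssssssssssGGGGGGGGssssOOOOOOOOOOOOOOOOOOOOOOOOOOssssssGGGGGGGGssssssssssssssssssss
256 z=-31 y -29..28  ssssssssssssssssssssGGGGGGGGGssssOOOOOOOOOOOOOOOOOOOOOOOOOOssssssGGGGGGGGssssssssssssssssssss
260 z=-24 y -28..27  sssssssssssssssssssGGGGGGGGGGssssOOOOOOOOOOOOOOOOOOOOOOOOOOssssssGGGGGGGGGGssssssssssssssssss
264 z=-17 y -27..26  sssssssssssssssssssGGGGGGGGGsssssOOOOOOOOOOOOOOOOOOOOOOOOOOssssssGGGGGGGGGGssssssssssssssssss
268 z=-11 y -27..26  ssssssKKKKKKKGssssGGGGGGGGGGssssssssssGGssssssssssssssssssssssssssGGGGGGGGGGsssssGKKKKKKsssss
272 z=-5 y -26..25  sssssKKKKKKKKKKGsGGGGGGGGGGsssssssssssssssssssssssssssssssssssssssGGGGGGGGGGGsGKKKKKKKKKKGsss
276 z=0 y -25..24  KKKKKKKKKKKKKKKKGGGGGGGGGGGssssssssssssssssssssssssssssssssssssssssGGGGGGGGGGGGKKKKKKKKKKKKKK
280 z=6 y -25..23  KKKKKKKKKKKKKKKssssssssGGGsssssssssssssssssssssss
[... 729 characters left out ...]
308 z=36 y -21..20  KKKKKKKKKOOOOOOOOOOOOOssssssssssssssssssssssssssssssssssssssssssssssssssOOOOOOOOOOOOOKKKKKKKK
312 z=39 y -20..19  KKKKKKKKGGGGGGGGGsOOOOssssssssssssssssssssssssssssssssssssssssssssssssssOOOOGGGGGGGGGGKKKKKKK
316 z=43 y -20..19  KKKKKKKGGGGGGGGGGGOOOssssssssssssssssssssssssssssssssssssssssssssssssssssOOOGGGGGGGGGGGKKKKKK
320 z=46 y -19..18  KKKKKKGGGGGGGGGGGGOOOssssssssssssssssssssssssssssssssssssssssssssssssssssOOOGGGGGGGGGGGKKKKKK
324 z=49 y -19..18  KKKKKKGGGGGGGGGGGGOOssssssssssssssssssssssssssssssssssssssssssssssssssssssOOGGGGGGGGGGGGKKKKK
328 z=52 y -19..18  KKKKKKKKKKKKKKKKKKKKKKKKKKKKKKKKKKKKKKKKKKKKKKKKKKKKKKKKKKKKKKKKKKKKKKKKKKKKKKKKKKKKKKKKKKKKK
33.7367826993283
```

The arms are parallel at 34 mm, which is the bow's own width, so the pads are probably catching on the bow. I ease to carry width, rest the tips on the bench astride the cube, and slide the grip about 7 mm lower on the sleeves.

Request:
move_arm(
  plan=[
    [[0,0,0],[0,0,0],-0.24],
    [[0,0,0],[0,0,0],-0.22],
    [[0,0,0],[0,0,0.004],-0.22],
    [[0,0,0],[0,0,0.008],-0.22],
    [[0,0,0],[0,0,0.01],-0.22],
  ],
)

```text
t: 8.88
eef_pos: [443.2, 50.6, 55.6]
tcp_rot: [-3.141, -0.001, -0.452]
ft_force: [-0.4, -0.7, 9.8]
opening: 0.387
grip_force: 5.8
```

Request:
move_arm(
  plan=[
    [[0,0,0],[0,0,0.002],-0.22],
    [[0,0,0],[0,0,0.004],-0.22],
    [[0,0,0],[0,0,0.005],-0.22],
    [[0,0,0],[0,0,0.005],-0.22],
  ],
)

```text
t: 9.38
eef_pos: [443.7, 50.5, 51.3]
tcp_rot: [-3.141, -0.002, -0.452]
ft_force: [0.2, -1.2, 15.4]
opening: 0.392
grip_force: 9.4
```

```bash
python3 arms.py | awk 'NR==1||NR%2==0||/^3[0-9]\.[0-9]/'; python3 -c "
from h import *
s=readout.state();print(s['eef_pos'],s['ft_force'],s['moment'],s['opening'],s['grip_force'])"
```

```text
244 z=-55 y -32..31  ssssssssssssssssssssssssssssssssssOOOOOOOOOOOOOOOOOOOOOOOOOssssssssssssssssssssssssssssssssss
248 z=-47 y -31..30  sssssssssssssssssssssssssssssssssOOOOOOOOOOOOOOOOOOOOOOOOOOOsssssssssssssssssssssssssssssssss
256 z=-31 y -29..28  ssssssssssssssssGGGGGGGssssssssGOOOOOOOOOOOOOOOOOOOOOOOOOOOOsssssssssssGGGGGGGsssssssssssssss
264 z=-17 y -28..26  sssssssssssssssGGGGGGGGssssssssGOOOOOOOOOOOOOOOOOOOOOOOOOOOOsssssssssssGGGGGGGGGsssssssssssss
272 z=-5 y -26..25  sGKKKKKKKKKKsGGGGGGGGGGssssssssGOOOOOOOOOOOOOOOOOOOOOOOOOOOOsssssssssssGGGGGGGGGGsKKKKKKKKKKG
280 z=5 y -25..23  KKKKKKKKKKKKGGGGGGGGGGssssssssssssssssssssssssssssssssssssssssssssssssssGGGGGGGGGGKKKKKKKKKKK
288 z=15 y -23..22  KKKKKKKKKKOOOOOOOOOGGssssssssssssssssssssssssssssssssssssssssssssssssssssGGOOOOOOOOOOKKKKKKKK
296 z=24 y -22..21  KKKKKKKKOOOOOOOOOOOsGsssssssssssssssssssssssssssssssssssssssssssssssssssssGOOOOOOOOOOOKKKKKKK
304 z=32 y -21..20  KKKKKKKOOOOOOOOOOOOOsssssssssssssssssssssssssssssssssssssssssssssssssssssssOOOOOOOOOOOOKKKKKK
312 z=39 y -20..19  KKKKKOOOOOOOOOOOOOOssssssssssssssssssssssssssssssssssssssssssssssssssssssssOOOOOOOOOOOOOOKKKK
320 z=46 y -19..18  KKKKKGGGGGGGGGGOOOssssssssssssssssssssssssssssssssssssssssssssssssssssssssssOOOGGGGGGGGGGKKKK
328 z=52 y -19..18  KKKKKKKKKKKKKKKKKKKKKKKKKKKKKKKKKKKKKKKKKKKKKKKKKKKKKKKKKKKKKKKKKKKKKKKKKKKKKKKKKKKKKKKKKKKKK
36.98175597869189
[443.67902354  50.48250807  51.29765428] [-0.41843139 -1.33984718 14.74875433] [-0.08925089  0.17081429  0.00797284] 0.3892816418809673 9.464544653892517
```

The grip slid down about 6 mm and the tips are on the bench, so the TCP is now 51 mm above tip level. I raise 8 mm and squeeze.

Request:
move_arm(
  plan=[
    [[0,0,0],[0,0,-0.004],-0.24],
    [[0,0,0],[0,0,-0.009],-0.26],
    [[0,0,0],[0,0,-0.009],-0.33],
    [[0,0,0],[0,0,-0.009],-0.6],
    [[0,0,0],[0,0,-0.009],-1],
  ],
)

```text
t: 10.05
eef_pos: [442.8, 50.6, 59.5]
tcp_rot: [3.141, 0.0, -0.452]
ft_force: [0.0, 0.2, -1.2]
opening: 0.35
grip_force: 30.5
```

Request:
move_arm(
  plan=[
    [[0,0,0],[0,0,0],-1],
    [[0,0,0],[0,0,0],-1],
    [[0,0,0],[0,0,0],-1],
  ],
)

```text
t: 10.42
eef_pos: [442.8, 50.6, 59.6]
tcp_rot: [3.142, -0.0, -0.452]
ft_force: [0.3, -0.5, -0.8]
opening: 0.343
grip_force: 30.5
```

```bash
python3 arms.py | awk 'NR==1||NR%2==0||/^3[0-9]\.[0-9]/'; python3 -c "
from h import *
s=readout.state();print(s['eef_pos'],s['ft_force'],s['moment'],s['opening'],s['grip_force'])"
```

```text
244 z=-55 y -32..31  sssssssssssssssssssssssssssssssssOOOOOOOOOOOOOOOOOOOOOOOOOOGsssssssssssssssssssssssssssssssss
248 z=-47 y -31..30  sssssssssssssssssssssssssssssssGOOOOOOOOOOOOOOOOOOOOOOOOOOOssssssssssssssssssssssssssssssssss
256 z=-31 y -29..28  ssssssssssssssssssssssssGGGGGGGGOOOOOOOOOOOOOOOOOOOOOOOOOOOsssGGGGGGGGsssssssssssssssssssssss
264 z=-17 y -28..26  ssssssssssssssssssssssGGGGGGGGGGOOOOOOOOOOOOOOOOOOOOOOOOOOOsssGGGGGGGGGGsssssssssssssssssssss
272 z=-5 y -26..25  sssssGKKKKKKKKKKssssGGGGGGGGGGGssssssssssssssssssssssssssssssssGGGGGGGGGGGGsssKKKKKKKKKKGssss
280 z=5 y -25..23  KKKKKKKKKKKKKKKKGsGGGGGGGGGGGGsssssssssssssssssssssssssssssssssssGGGGGGGGGGGsGKKKKKKKKKKKKKKK
288 z=15 y -23..22  KKKKKKKKKKKKKKKOOOOOOOOOOGGGssssssssssssssssssssssssssssssssssssssGGGGOOOOOOOOOOKKKKKKKKKKKKK
296 z=24 y -22..21  KKKKKKKKKKKKKOOOOOOOOOOOOGGsssssssssssssssssssssssssssssssssssssssssGsOOOOOOOOOOOOKKKKKKKKKKK
304 z=32 y -21..20  KKKKKKKKKKKOOOOOOOOOOOOOOsssssssssssssssssssssssssssssssssssssssssssssOOOOOOOOOOOOOOKKKKKKKKK
312 z=39 y -20..19  KKKKKKKKKOOOOOOOOOOOOOOOssssssssssssssssssssssssssssssssssssssssssssssOOOOOOOOOOOOOOOKKKKKKKK
320 z=46 y -19..18  KKKKKKKGGGGGGGGGGsOOOOOsssssssssssssssssssssssssssssssssssssssssssssssssOOOOsGGGGGGGGGGKKKKKK
328 z=52 y -19..18  KKKKKKKKKKKKKKKKKKKKKKKKKKKKKKKKKKKKKKKKKKKKKKKKKKKKKKKKKKKKKKKKKKKKKKKKKKKKKKKKKKKKKKKKKKKKK
32.85228219851344
[442.81617842  50.56494518  59.59558827] [ 0.52662416 -0.01171951 -0.48246168] [0.06765282 0.07262883 0.05148242] 0.3458134968264573 30.538538563996553
```

Request:
move_arm(
  plan=[
    [[0,0,0],[0,0,0],-1],
    [[0,0,0],[0,0,0],-1],
    [[0,0,0],[0,0,0],-1],
    [[0,0,0],[0,0,0],-1],
    [[0,0,0],[0,0,0],-1],
  ],
)

```text
t: 11.1
eef_pos: [442.8, 50.6, 59.6]
tcp_rot: [3.142, -0.0, -0.452]
ft_force: [0.5, -0.1, -0.3]
opening: 0.345
grip_force: 30.5
```

```bash
python3 arms.py | sed -n '1,9p;22,$p'; python3 -c "
from h import *
s=readout.state();print(s['eef_pos'],s['ft_force'],s['opening'],s['grip_force'])
p=eyes.read_camera('wrist');cv2.imwrite('pics/w6c.png',cv2.resize(p['img'][200:350,245:385],None,fx=4,fy=4)[:,:,::-1])"
```

```text
244 z=-56 y -32..31  sssssssssssssssssssssssssssssssssOOOOOOOOOOOOOOOOOOOOOOOOOOGsssssssssssssssssssssssssssssssss
248 z=-47 y -31..30  sssssssssssssssssssssssssssssssGOOOOOOOOOOOOOOOOOOOOOOOOOOOssssssssssssssssssssssssssssssssss
252 z=-39 y -30..29  sssssssssssssssssssssssssGGGGGGGOOOOOOOOOOOOOOOOOOOOOOOOOOOsssGGGGGGGssssssssssssssssssssssss
256 z=-31 y -29..28  ssssssssssssssssssssssssGGGGGGGGOOOOOOOOOOOOOOOOOOOOOOOOOOOsssGGGGGGGGsssssssssssssssssssssss
260 z=-24 y -28..27  sssssssssssssssssssssssGGGGGGGGGOOOOOOOOOOOOOOOOOOOOOOOOOOOsssGGGGGGGGGssssssssssssssssssssss
264 z=-18 y -28..26  ssssssssssssssssssssssGGGGGGGGGGOOOOOOOOOOOOOOOOOOOOOOOOOOOsssGGGGGGGGGGsssssssssssssssssssss
268 z=-11 y -27..26  sssssssKKKKKKGsssssssGGGGGGGGGGGOOOOOOOOOOOOOOOOOOOOOOOOOOOssssGGGGGGGGGGGsssssssKKKKKKGsssss
272 z=-5 y -26..25  sssssGKKKKKKKKKKssssGGGGGGGGGGGssssssssssssssssssssssssssssssssGGGGGGGGGGGGsssKKKKKKKKKKGssss
276 z=0 y -25..24  GKKKKKKKKKKKKKKKsssGGGGGGGGGGGssssssssssssssssssssssssssssssssssGGGGGGGGGGGGssKKKKKKKKKKKKKKK
328 z=52 y -19..18  KKKKKKKKKKKKKKKKKKKKKKKKKKKKKKKKKKKKKKKKKKKKKKKKKKKKKKKKKKKKKKKKKKKKKKKKKKKKKKKKKKKKKKKKKKKKK
33.35510836728252
[442.81958543  50.58744291  59.60869085] [-0.43512335 -1.11371544 -0.73906964] 0.3511064038661318 30.538217648863792
```

View pics/w6c.png

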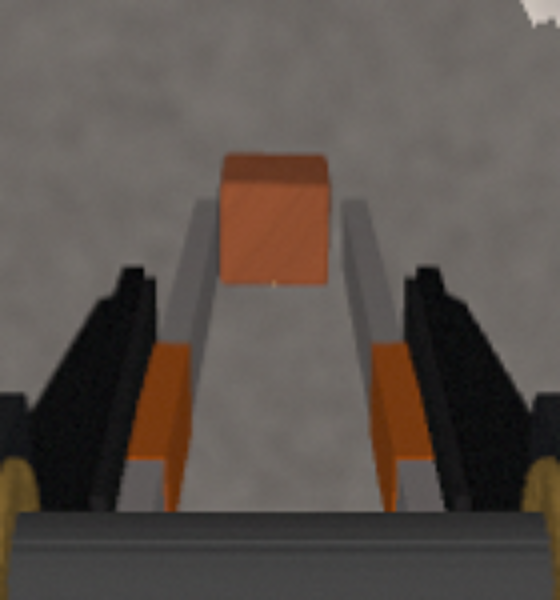

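The tips now close to about 20 mm, so sliding lower helped, though it is not yet enough. The left tip is at crop (205,200), touching the cube, and the right one at (355,200) has a 2 mm gap. I slide about 5 mm lower again.

Request:
move_arm(
  plan=[
    [[0,0,0],[0,-0.001,0],-0.24],
    [[0,0,0],[0,-0.001,0.003],-0.22],
    [[0,0,0],[0,-0.001,0.008],-0.22],
    [[0,0,0],[0,-0.001,0.011],-0.22],
    [[0,0,0],[0,-0.001,0.014],-0.22],
  ],
)

```text
t: 11.82
eef_pos: [443.7, 51.4, 45.8]
tcp_rot: [-3.141, -0.001, -0.452]
ft_force: [-0.3, -1.3, 10.5]
opening: 0.393
grip_force: 7.0
```

Request:
move_arm(
  plan=[
    [[0,0,0],[0,0,0],-0.22],
    [[0,0,0],[0,0,-0.005],-0.24],
    [[0,0,0],[0,0,-0.009],-0.26],
    [[0,0,0],[0,0,-0.009],-0.4],
    [[0,0,0],[0,0,-0.009],-1],
  ],
)

```text
t: 12.45
eef_pos: [443.4, 51.5, 54.7]
tcp_rot: [-3.142, -0.0, -0.452]
ft_force: [-0.4, 0.1, 1.3]
opening: 0.34
grip_force: 30.0
```

Request:
move_arm(
  plan=[
    [[0,0,0],[0,0,0],-1],
    [[0,0,0],[0,0,0],-1],
    [[0,0,0],[0,0,0],-1],
  ],
)

```text
t: 12.82
eef_pos: [443.3, 51.5, 54.6]
tcp_rot: [3.142, -0.0, -0.452]
ft_force: [0.7, 0.5, 0.2]
opening: 0.339
grip_force: 30.0
```

```bash
python3 arms.py | sed -n '2,8p;13,$p'; python3 -c "
from h import *
s=readout.state();print(s['eef_pos'],s['ft_force'],s['opening'],s['grip_force'])"
```

```text
248 z=-47 y -31..30  ssssssssssssssssssssssssssssssssssOOOOOOOOOOOOOOOOOOOOOOOOOOOssssssssssssssssssssssssssssssss
252 z=-39 y -30..29  sssssssssssssssssssssssssssssssssOOOOOOOOOOOOOOOOOOOOOOOOOOOOssssssssssssssssssssssssssssssss
256 z=-31 y -29..28  ssssssssssssssssssssssssssGGGGGGGOOOOOOOOOOOOOOOOOOOOOOOOOOOOsGGGGGGsssssssssssssssssssssssss
260 z=-24 y -28..27  sssssssssssssssssssssssssGGGGGGGGOOOOOOOOOOOOOOOOOOOOOOOOOOOOGGGGGGGGssssssssssssssssssssssss
264 z=-18 y -28..26  ssssssssssssssssssssssssGGGGGGGGGOOOOOOOOOOOOOOOOOOOOOOOOOOOOGGGGGGGGGsssssssssssssssssssssss
268 z=-11 y -27..26  sssssssGKKKKKKGGsssssssGGGGGGGGGGOOOOOOOOOOOOOOOOOOOOOOOOOOOOGGGGGGGGGGsssssssssKKKKKKKssssss
272 z=-5 y -26..25  ssssssGKKKKKKKKKKsssssGGGGGGGGGGGOOOOOOOOOOOOOOOOOOOOOOOOOOOOGGGGGGGGGGGGssssGKKKKKKKKKKsssss
292 z=20 y -23..22  KKKKKKKKKKKKKKKOOOOOOOOOOGGGGssssssssssssssssssssssssssssssssssssGGGGOOOOOOOOOOKKKKKKKKKKKKKK
296 z=24 y -22..21  KKKKKKKKKKKKKKOOOOOOOOOOOGGGssssssssssssssssssssssssssssssssssssssGGGOOOOOOOOOOOKKKKKKKKKKKKK
300 z=28 y -22..21  KKKKKKKKKKKKKOOOOOOOOOOOOGGGssssssssssssssssssss
[... 279 characters left out ...]
=39 y -20..19  KKKKKKKKKKOOOOOOOOOOOOOOOssssssssssssssssssssssssssssssssssssssssssssOOOOOOOOOOOOOOOKKKKKKKKK
316 z=43 y -20..19  KKKKKKKKKOOOOOOOOOOOOOOOOssssssssssssssssssssssssssssssssssssssssssssOOOOOOOOOOOOOOOOKKKKKKKK
320 z=46 y -19..18  KKKKKKKKOOOOOOOOOOOOOOOOssssssssssssssssssssssssssssssssssssssssssssssOOOOOOOOOOOOOOOOKKKKKKK
324 z=49 y -19..18  KKKKKKKKGGGGGGGGGOOOOOOssssssssssssssssssssssssssssssssssssssssssssssssOOOOOOGGGGGGGGGKKKKKKK
328 z=52 y -19..18  KKKKKKKKKKKKKKKKKKKKKKKKKKKKKKKKKKKKKKKKKKKKKKKKKKKKKKKKKKKKKKKKKKKKKKKKKKKKKKKKKKKKKKKKKKKKK
32.29459754494076
[443.25666086  51.48175959  54.56096091] [-0.53926004  0.85624646  0.17507558] 0.33994313205200793 29.968205988407135
```

Both tips now touch the cube, at an opening of 32.3 mm. I test with a slow lift, then check.

Request:
move_arm(
  plan=[
    [[0,0,0],[0,0,-0.005],-1],
    [[0,0,0],[0,0,-0.012],-1],
    [[0,0,0],[0,0,-0.025],-1],
    [[0,0,0],[0,0,-0.04],-1],
    [[0,0,0],[0,0,-0.05],-1],
  ],
)

```text
t: 13.5
eef_pos: [443.5, 51.5, 105.9]
tcp_rot: [-3.141, -0.001, -0.452]
ft_force: [-0.7, -0.2, -1.6]
opening: 0.337
grip_force: 30.0
```

```bash
python3 arms.py | sed -n '1,9p;22,$p'; python3 -c "
from h import *
s=readout.state();print(s['eef_pos'],s['ft_force'],s['opening'],s['grip_force'])"
```

```text
244 z=-55 y -32..31  ssssssssssssssssssssssssssssssssssOOOOOOOOOOOOOOOOOOOOOOOOOOsssssssssssssssssssssssssssssssss
248 z=-47 y -31..30  ssssssssssssssssssssssssssssssssssOOOOOOOOOOOOOOOOOOOOOOOOOOOssssssssssssssssssssssssssssssss
252 z=-38 y -30..29  sssssssssssssssssssssssssssssssssOOOOOOOOOOOOOOOOOOOOOOOOOOOOssssssssssssssssssssssssssssssss
256 z=-31 y -29..28  sssssssssssssssssssssssssssGGGGGGOOOOOOOOOOOOOOOOOOOOOOOOOOOOsGGGGGGsssssssssssssssssssssssss
260 z=-24 y -28..27  sssssssssssssssssssssssssGGGGGGGGOOOOOOOOOOOOOOOOOOOOOOOOOOOOGGGGGGGGssssssssssssssssssssssss
264 z=-17 y -27..26  ssssssssssssssssssssssssGGGGGGGGGOOOOOOOOOOOOOOOOOOOOOOOOOOOOGGGGGGGGGsssssssssssssssssssssss
268 z=-11 y -26..26  sssssssGKKKKKKGssssssssGGGGGGGGGGsOOOOOOOOOOOOOOOOOOOOOOOOOOOGGGGGGGGGGsssssssssKKKKKKGssssss
272 z=-5 y -26..25  ssssssGKKKKKKKKKKsssssGGGGGGGGGGGsOOOOOOOOOOOOOOOOOOOOOOOOOOOGGGGGGGGGGGsssssGKKKKKKKKKKsssss
276 z=0 y -25..24  sKKKKKKKKKKKKKKKKssssGGGGGGGGGGGssssssssssssssssssssssssssssssGGGGGGGGGGGssssKKKKKKKKKKKKKKKK
328 z=52 y -18..18  KKKKKKKKKKKKKKKKKKKKKKKKKKKKKKKKKKKKKKKKKKKKKKKKKKKKKKKKKKKKKKKKKKKKKKKKKKKKKKKKKKKKKKKKKKKKK
32.19495170739464
[443.82538699  51.50147172 106.62265908] [0.05433377 0.5308906  0.96071793] 0.33889422849889095 29.99305933713913
```

The cube is held in the tongs. I go over the nest.

Request:
move_arm(
  plan=[
    [[0,0,0],[0,0,-0.02],-1],
    [[0,0,0],[0.01,-0.024,-0.04],-1],
    [[0,0,0],[0.03,-0.07,-0.05],-1],
    [[0,0,0],[0.05,-0.12,-0.05],-1],
    [[0,0,0],[0.066,-0.158,-0.05],-1],
  ],
)

```text
t: 14.18
eef_pos: [572.8, 166.2, 154.8]
tcp_rot: [-3.141, -0.0, -0.452]
ft_force: [-0.1, -1.2, 0.1]
opening: 0.34
grip_force: 30.0
```

Request:
move_arm(
  plan=[
    [[0,0,0],[0.007,-0.017,0],-1],
    [[0,0,0],[0.007,-0.017,0],-1],
    [[0,0,0],[0.007,-0.017,0],-1],
  ],
)

```text
t: 14.55
eef_pos: [584.6, 176.5, 154.4]
tcp_rot: [3.141, 0.001, -0.452]
ft_force: [-0.1, 0.4, -1.0]
opening: 0.338
grip_force: 30.0
```

```bash
cat > nest.py <<'E'
from h import *
p=eyes.read_camera('wrist');s=readout.state();T=R.from_euler('xyz',s['tcp_rot']);e=s['eef_pos']
print(s['t'],e,s['opening']*95,s['grip_force'],s['ft_force'])
tl=lambda q:T.inv().apply(np.r_[q,0]-np.r_[e[:2],0])[:2].round(1)
m=seg(p,(4,120,60),(14,255,200),(285,200,345,300));v,u=np.nonzero(m);print('stone px',u.min(),u.max(),v.min(),v.max(),m.sum())
I=p['img'];print([int(I[r,314,0]) for r in range(v.min()-2,v.max()+3,1)])
zt=e[2]-36.5
for r in range(v.min(),v.max()+1,3): print(r,tl(w(p,[[(u.min()+u.max())/2,r]],zt)[0]),end=' ')
h=cv2.cvtColor(I,cv2.COLOR_RGB2HSV);m=cv2.inRange(h,(17,120,90),(30,255,255))
g=pix(p,(585.6,176.8,33.5))[0];b=np.zeros_like(m);cv2.circle(b,tuple(int(x) for x in g),60,255,-1);m&=b
v,u=np.nonzero(m);q=w(p,np.c_[u,v],33.5)
from scipy.optimize import least_squares as L
f=L(lambda c:np.hypot(*(q-c[:2]).T)-21,[585.6,176.8],loss='soft_l1');print('\nring',f.x,tl(f.x),len(q),g)
E
python3 nest.py
```

```text
14.6 [584.68971591 176.43133781 154.6207953 ] 32.130916779459646 29.9939426779747 [-0.06096018  0.28948524 -0.17029025]
stone px 301 328 241 273 911
[32, 67, 99, 106, 107, 110, 107, 108, 107, 132, 154, 157, 157, 156, 156, 156, 154, 154, 154, 153, 149, 147, 148, 150, 152, 151, 149, 149, 151, 150, 152, 150, 152, 149, 149, 99, 25]
241 [14.1 -0.4] 244 [12.1 -0.4] 247 [10.1 -0.4] 250 [ 8.1 -0.4] 253 [ 6.1 -0.4] 256 [ 4.  -0.4] 259 [ 2.  -0.4] 262 [-0.1 -0.4] 265 [-2.1 -0.4] 268 [-4.2 -0.4] 271 [-6.3 -0.3] 
ring [586.35849952 176.42994201] [ 1.5 -0.7] 713 [313.93082176 226.61488182]
```

The cube sits at tool (1.0,−0.4) and the ring at (1.5,−0.7), so it is centred within 1 mm. I lower it.

Request:
move_arm(
  plan=[
    [[0,0,0],[0,0,0.02],-1],
    [[0,0,0],[0,0,0.045],-1],
    [[0,0,0],[0,0,0.06],-1],
    [[0,0,0],[0.0005,0,0.066],-1],
    [[0,0,0],[0.0005,0,0.069],-1],
  ],
)

```text
t: 15.22
eef_pos: [586.0, 176.7, 85.8]
tcp_rot: [-3.141, -0.0, -0.452]
ft_force: [0.1, -0.3, -0.5]
opening: 0.341
grip_force: 30.0
```

Request:
move_arm(
  plan=[
    [[0,0,0],[0,0,0],-1],
    [[0,0,0],[0,0,0.0007],-1],
  ],
)

```text
t: 15.48
eef_pos: [586.1, 176.9, 85.5]
tcp_rot: [-3.141, -0.001, -0.452]
ft_force: [-0.6, 0.5, -0.8]
opening: 0.342
grip_force: 30.0
```

Request:
move_arm(
  plan=[
    [[0,0,0],[0,0,0.0007],-1],
    [[0,0,0],[0,0,0.0015],-1],
    [[0,0,0],[0,0,0.0015],-1],
  ],
)

```text
t: 15.85
eef_pos: [585.9, 176.8, 83.5]
tcp_rot: [-3.141, -0.0, -0.452]
ft_force: [0.3, 0.0, 0.6]
opening: 0.342
grip_force: 30.0
```

Request:
move_arm(
  plan=[
    [[0,0,0],[0,0,0.0007],-1],
    [[0,0,0],[0,0,0.001],-1],
    [[0,0,0],[0,0,0.001],-1],
  ],
)

```text
t: 16.23
eef_pos: [585.9, 176.8, 82.4]
tcp_rot: [3.142, -0.0, -0.452]
ft_force: [0.4, 0.1, 0.3]
opening: 0.342
grip_force: 30.0
```

```bash
python3 nest.py; python3 arms.py | sed -n '1,9p'
```

```text
16.275 [585.83874961 176.83496288  82.37795952] 32.43442059740642 29.968084394931793 [-0.03629138  0.82362065  0.45053038]
stone px 301 328 242 275 916
[31, 84, 111, 108, 110, 112, 111, 113, 107, 132, 156, 160, 159, 159, 159, 159, 157, 156, 156, 153, 151, 151, 151, 152, 155, 155, 153, 151, 151, 153, 155, 155, 154, 151, 153, 111, 39, 27]
242 [13.5 -0.3] 245 [11.5 -0.3] 248 [ 9.5 -0.3] 251 [ 7.5 -0.3] 254 [ 5.5 -0.3] 257 [ 3.4 -0.3] 260 [ 1.4 -0.3] 263 [-0.7 -0.3] 266 [-2.7 -0.3] 269 [-4.8 -0.3] 272 [-6.9 -0.3] 275 [-9.  -0.3] 
ring [586.53919728 176.45831954] [0.8 0. ] 1292 [315.09705656 255.74771515]
244 z=-56 y -32..31  sssssssssssssGOOOOOOOOOssssssssssGOOOOOOOOOOOOOOOOOOOOOOOOOOGsssssssssssOOOOOOOOsssssssssssss
248 z=-47 y -31..30  sssssssssssssOOOOOOOOOssssssssssssOOOOOOOOOOOOOOOOOOOOOOOOOOOssssssssssssOOOOsOOOOsssssssssss
252 z=-39 y -30..29  sssssssssssssOOOOOOOOssssssssssssOOOOOOOOOOOOOOOOOOOOOOOOOOOOGsssssssssssGOOOOOOOOsssssssssss
256 z=-31 y -29..28  sssssssssssssOOOOOOOOsssssGGGGGGGOOOOOOOOOOOOOOOOOOOOOOOOOOOOsGGGGGGssssssOOsOOOOOsssssssssss
260 z=-24 y -28..27  ssssssssssssssOOOOOOOOsssGGGGGGGGOOOOOOOOOOOOOOOOOOOOOOOOOOOOsGGGGGGGsssGOOOOOOOOOsssssssssss
264 z=-18 y -28..26  sssssssssssssssOOOOOOOOGGGGGGGGGGOOOOOOOOOOOOOOOOOOOOOOOOOOOOGGGGGGGGGsOOOOOOOOOsssssssssssss
268 z=-11 y -27..26  ssssssssKKKKKKssOOOOOOOsGGGGGGGGGOOOOOOOOOOOOOOOOOOOOOOOOOOOOGGGGGGGGGGOOOOOOOssKKKKKKsssssss
272 z=-5 y -26..25  sssssssKKKKKKKKKssGOOOsGsGGGGGGGGOOOOOOOOOOOOOOOOOOOOOOOOOOOOGGGGGGGsGGGOOOOGsKKKKKKKKKKsssss
276 z=0 y -25..24  sKKKKKKKKKKKKKKKKssssGsGsGsGGGGGOOOsGGsssssssssssssssssssGOOOOGGGGGsGsGGsssssKKKKKKKKKKKKKKKK
```

The cube has shifted up slightly in the tips, so it is seated on the nest floor. I spread the tips to carry width and rise.

Request:
move_arm(
  plan=[
    [[0,0,0],[0,0,0],-0.3],
    [[0,0,0],[0,0,0],-0.26],
    [[0,0,0],[0,0,0],-0.26],
    [[0,0,0],[0,0,0],-0.26],
    [[0,0,0],[0,0,0],-0.26],
  ],
)

```text
t: 16.95
eef_pos: [585.8, 176.8, 82.4]
tcp_rot: [3.141, -0.0, -0.452]
ft_force: [-0.3, -0.4, -0.5]
opening: 0.37
grip_force: 3.1
```

```bash
python3 nest.py; python3 arms.py | sed -n '1,9p'
```

```text
17.0 [585.80437236 176.79670312  82.39619105] 35.10644116586465 3.1226879730820656 [ 0.02344925 -0.6859341   0.02622147]
stone px 301 328 242 275 916
[31, 85, 111, 108, 111, 112, 112, 113, 111, 132, 159, 160, 160, 160, 161, 159, 157, 158, 156, 156, 153, 151, 152, 154, 157, 156, 152, 153, 153, 153, 157, 153, 156, 153, 155, 114, 38, 30]
242 [13.5 -0.3] 245 [11.5 -0.3] 248 [ 9.5 -0.3] 251 [ 7.5 -0.3] 254 [ 5.5 -0.3] 257 [ 3.4 -0.3] 260 [ 1.4 -0.3] 263 [-0.7 -0.3] 266 [-2.7 -0.3] 269 [-4.8 -0.3] 272 [-6.9 -0.3] 275 [-9.  -0.3] 
ring [586.58417615 176.43708361] [ 0.9 -0. ] 1247 [315.03206208 255.71480901]
244 z=-55 y -32..31  sssssssssssssGOOOOOOOOOssssssssssGOOOOOOOOOOOOOOOOOOOOOOOOOOGsssssssssssOOOOOOOOsssssssssssss
248 z=-47 y -31..30  sssssssssssssOOOOOOOOsssssssssssssOOOOOOOOOOOOOOOOOOOOOOOOOOOssssssssssssOOOOOOOOOsssssssssss
252 z=-39 y -30..29  sssssssssssssOOOOOOOOssssssssssssOOOOOOOOOOOOOOOOOOOOOOOOOOOOssssssssssssGOOOOOOOOsssssssssss
256 z=-31 y -29..28  sssssssssssssOOOOOOsGGGGGGsssssssOOOOOOOOOOOOOOOOOOOOOOOOOOOOssssssssGGGGGGOOOOOOOsssssssssss
260 z=-24 y -28..27  ssssssssssssssOOOOsGGGGsGGsssssssOOOOOOOOOOOOOOOOOOOOOOOOOOOOsssssssGGGGGGGGOOOOOOsssssssssss
264 z=-17 y -27..26  ssssssssssssssOOOsGGGGGGGGsssssssOOOOOOOOOOOOOOOOOOOOOOOOOOOOsssssssGGGGGGGGsOOOsssssssssssss
268 z=-11 y -27..26  sssssKKKKKKsssssssGssGGGGGsssssssOOOOOOOOOOOOOOOOOOOOOOOOOOOOsssssssGGGGsGGGGsGssssKKKKKKssss
272 z=-5 y -26..25  ssssKKKKKKKKKKssGsGGGsGGGGOOOsGssOOOOOOOOOOOOOOOOOOOOOOOOOOOOssssOOOsGGGGsssssssKKKKKKKKKKKss
276 z=0 y -25..24  KKKKKKKKKKKKKKsGssssGsGGGOOOOsOOOOOsGGsssssssssssssssssssGOOOOOOOOOOOGGGGGGsssssKKKKKKKKKKKKK
```

Request:
move_arm(
  plan=[
    [[0,0,0],[0,0,-0.015],-0.26],
    [[0,0,0],[0,0,-0.04],-0.26],
    [[0,0,0],[0,0,-0.07],-0.26],
    [[0,0,0],[-0.01,-0.002,-0.095],-0.26],
    [[0,0,0],[-0.03,-0.005,-0.1],-0.26],
  ],
)

```text
t: 17.68
eef_pos: [561.3, 194.7, 184.5]
tcp_rot: [-3.139, -0.003, -0.453]
ft_force: [0.4, 0.1, -1.2]
opening: 0.367
grip_force: 3.1
```

Request:
move_arm(
  plan=[
    [[0,0,-1],[-0.04,-0.006,0],-0.26],
    [[0,0,-2],[-0.08,-0.012,0],-0.26],
    [[0,0,-4],[-0.11,-0.017,0],-0.26],
    [[0,0,-4],[-0.123,-0.019,0],-0.26],
    [[0,0,-4],[-0.123,-0.019,0],-0.26],
  ],
)

```text
t: 18.3
eef_pos: [458.2, 265.6, 182.4]
tcp_rot: [3.141, -0.0, -0.382]
ft_force: [0.9, 0.9, -0.9]
opening: 0.369
grip_force: 3.1
```

```bash
python3 arms.py | sed -n '1,9p;22,$p'
python3 - <<'E'
from look import *
p=go('w7');s=readout.state();print(s['t'],s['eef_pos'],s['tcp_rot'],s['opening']*95)
q=eyes.cut_out(p,'stand');print([(d['score'],rect(p,d['mask'],45)) for d in q])
for r in range(170,262,3):
    print(r,''.join('O' if h[1]>70 and 8<h[0]<30 and h[2]>130 else 'o' if h[1]>70 and 8<h[0]<30 else '#' if h[2]<100 else '.' for h in cv2.cvtColor(p['img'],cv2.COLOR_RGB2HSV)[r,250:380:2].astype(int)))
E
```

```text
244 z=-53 y -32..31  sssssssssssssssssssssssssssssssssssssssssssssssssssssssssssssssssssssssssssssssssssssssssssss
248 z=-44 y -31..30  sssssssssssssssssssssssssssssssssssssssssssssssssssssssssssssssssssssssssssssssssssssssssssss
252 z=-36 y -30..29  sssssssssssssssssssssssssssssssssssssssssssssssssssssssssssssssssssssssssssssssssssssssssssss
256 z=-29 y -29..28  sssssssssssssssssssGGGGGGGssssssssssssssssssssssssssssssssssssssssssGGGGGGGssssssssssssssssss
260 z=-22 y -28..27  ssssssssssssssssssGGGGGGGGssssssssssssssssssssssssssssssssssssssssssGGGGGGGGsssssssssssssssss
264 z=-15 y -27..26  ssssssssssssssssssGGGGGGGGssssssssssssssssssssssssssssssssssssssssssGGGGGGGGGssssssssssssssss
268 z=-9 y -26..25  sssssKKKKKKssssssGGGGGGGGGssssssssssssssssssssssssssssssssssssssssssGGGGGGGGGssssssKKKKKKGsss
272 z=-3 y -26..24  ssssKKKKKKKKKKssGGGGGGGGGGssssssssssssssssssssssssssssssssssssssssssGGGGGGGGGGssKKKKKKKKKKKss
276 z=2 y -25..24  KKKKKKKKKKKKKKssGGGGGGGGGssssssssssssssssssssssssssssssssssssssssssssGGGGGGGGGGsKKKKKKKKKKKKK
328 z=53 y -19..17  KKKKKKKKKKKKKKKKKKKKKKKKKKKKKKKKKKKKKKKKKKKKKKKKK
[... 2165 characters left out ...]

233 ............OOOoOOOOOOOOOOOOOOOOOOOOOOOOOOOOOOOOOoOOO............
236 ............OOOOOOOOOOOOOOOOOOOOOOOOOOOOOOOOOOOOOOOOO............
239 ............OOOOOOOOOOOOOOOOOOOOOOOOOOOOOOOOOOOOOOOOO............
242 .................................................................
245 .................................................................
248 .................................................................
251 .................................................................
254 ....................##......................###..................
257 ...................###.....................####..................
260 ..................####.....................####..................
```

Run:
```python
from h import *
p=eyes.read_camera('wrist');s=readout.state();T=R.from_euler('xyz',s['tcp_rot']);e=s['eef_pos']
tl=lambda u,v,z:T.inv().apply(np.r_[w(p,[[u,v]],z)[0]-e[:2],0])[:2].round(1)
print(e,'stand edges',tl(314,204.7,45),tl(314,241,45),tl(273.5,220,45),tl(355,220,45),'tip front',tl(314.8,253.7,136.6))
```

```text
[459.37006756 264.73190541 182.22947188] stand edges [17.1 -0.7] [-17.5  -0.7] [  2.8 -38.1] [ 2.8 37.1] tip front [ 2.4 -0.1]
```

The stand's centre is 3 mm ahead of the tip centre in tool x. I correct that, lower the tongs and release them.

Request:
move_arm(
  plan=[
    [[0,0,0],[0.003,0,0.035],-0.26],
    [[0,0,0],[0.003,0,0.075],-0.26],
    [[0,0,0],[0.003,0,0.105],-0.26],
    [[0,0,0],[0.003,0,0.122],-0.26],
    [[0,0,0],[0.003,0,0.129],-0.26],
  ],
)

```text
t: 19.12
eef_pos: [461.7, 263.5, 52.3]
tcp_rot: [3.14, 0.001, -0.383]
ft_force: [0.2, -0.2, -0.1]
opening: 0.368
grip_force: 3.1
```

Request:
move_arm(
  plan=[
    [[0,0,0],[0,0,0],-0.26],
    [[0,0,0],[0,0,0.0005],-0.24],
  ],
)

```text
t: 19.38
eef_pos: [461.9, 264.1, 53.6]
tcp_rot: [-3.141, -0.001, -0.382]
ft_force: [-0.2, -0.1, -0.2]
opening: 0.378
grip_force: 3.0
```

Request:
move_arm(
  plan=[
    [[0,0,0],[0,0,0.0015],-0.24],
    [[0,0,0],[0,0,0.002],-0.2],
    [[0,0,0],[0,0,0.002],-0.14],
    [[0,0,0],[0,0,0.002],-0.05],
    [[0,0,0],[0,0,0.002],0.1],
  ],
)

```text
t: 20.0
eef_pos: [461.4, 264.0, 50.9]
tcp_rot: [3.141, 0.0, -0.382]
ft_force: [0.2, 0.2, 0.3]
opening: 0.526
grip_force: 0.0
```

Request:
move_arm(
  plan=[
    [[0,0,0],[0,0,0],0.4],
    [[0,0,0],[0,0,-0.02],0.6],
    [[0,0,0],[0,0,-0.06],0.6],
    [[0,0,0],[0,0,-0.1],0.6],
    [[0,0,0],[0,0,-0.14],0.6],
  ],
)

```text
t: 20.62
eef_pos: [461.2, 264.0, 192.1]
tcp_rot: [3.141, 0.0, -0.382]
ft_force: [-0.4, 0.2, -0.7]
opening: 0.798
grip_force: 0.0
```

Run:
```python
from h import *
p=eyes.read_camera('wrist');s=readout.state();print(s['t'],s['eef_pos'],s['tcp_rot'],s['ft_force'],s['opening'])
H=cv2.cvtColor(p['img'],cv2.COLOR_RGB2HSV).astype(int)
for r in range(196,262,3):
    print(r,''.join('O' if h[1]>70 and 8<h[0]<30 and h[2]>130 else 'o' if h[1]>70 and 8<h[0]<30 else 'S' if h[1]<30 and h[2]<145 else '.' for h in H[r,250:380:2]))
q=eyes.cut_out(p,'tongs');print([(d['score'],d['uv'],[np.nonzero(d['mask'])[i].min() for i in (1,0)],[np.nonzero(d['mask'])[i].max() for i in (1,0)]) for d in q])
print(pix(p,[460,265,124]))
t=eyes.read_camera('top');print([(d['score'],d['uv']) for d in eyes.cut_out(t,'tongs')],[(d['score'],d['uv'],w(t,d['uv'],48)) for d in eyes.cut_out(t,'stone')])
```

```text
20.675 [462.84146364 264.77587366 196.87403332] [-3.13720792 -0.00459361 -0.38207081] [1.19821372 0.37483195 5.62768062] 0.7987556643764933
196 SSSSSSSSSSSSSSSSSSSSSSSSSSSSSSSSSSSSSSSSSSSSSSSSSSSSSSSSSSSSSSSSS
199 SSSSSSSSSSSSSS....................................SSSSSSSSSSSSSSS
202 SSSSSSSSSSSSSSoooooooooooooooooooooooooooooooooooooSSSSSSSSSSSSSS
205 SSSSSSSSSSSSSoooooooooooooooooooooooooooooooooooooooSSSSSSSSSSSSS
208 SSSSSSSSSSSSOOOOOOOOOOOOOOOOOOOOOOOOOOOOOOOOOOOOOOOOOSSSSSSSSSSSS
211 SSSSSSSSSSSSOOOOOOOOOOOOOOOOOOOOOOOOOOOOOOOOOOOOOOOOOSSSSSSSSSSSS
214 SSSSSSSSSSSSOOOOOOOOOOOOOOOOOOOOOOOOOOOOOOOOOOOOOOOOOSSSSSSSSSSSS
217 SSSSSSSSSSSSOOOooOOOSSOOOOOOOOOOOOOOOOOOOOOSSOOOoOOO.SSSSSSSSSSSS
220 SSSSSSSSSSSSOOOOoOOOSS.OOOOOOOOOOOOOOOOOOOOSSOOooOOO.SSSSSSSSSSSS
223 SSSSSSSSSSSSOOOOoOOOoooOOOOOOOOOOOOOOOOOOOOooOOOoOOO.SSSSSSSSSSSS
226 SSSSSSSSSSSSOOOOoooooooooooooooooooooooooooooooooOOOSSSSSSSSSSSSS
229 SSSSSSSSSSSSOOOOoooooooooooooooooooooooooooooooooOOOSSSSSSSSSSSSS
232 SSSSSSSSSSSSOOOOOOOOoSSoOOOOOOOOOOOOOOOOOOS.oOOOoOOOSSSSSSSSSSSSS
235 SSSSSSSSSSSSOOOOOOOOOSSSOOOOOOOOOOOOOOOOOOSSoOOOOOOO.SSSSSSSSSSSS
238 SSSSSSSSSSSS.OOOOOOOOSSSOOOOOOOOOOOOOOOOO.SSOOOOOOOO.SSSSSSSSSSSS
241 SSSSSSSSSSSS.OOOOOOOOSSSSSSSSSSSSSSSSSSSSSSSO.......SSSSSSSSSSSSS
244 SSSSSSSSSSSSSSSSSSSSSSSSSSSSSSSSSSSSSSSSSSSSOSSSSSSSSSSSSSSSSSSSS
247 ..SSSSSSSSSSSSSSS.SSSSS....................SSSSSSSSSSSSSSSSSSSSSS
250 ...SSSSSSSSSSSSSSS.SSSS....S..............SSSSSSSSSSSSSSSSSSSSSSS
253 .....SSSSSSSSSSSSSSS.SSSSSSSS.S.SSS...S.S.SSSSSSSSSSSSSSSSSSSSSSS
256 ......SSSSSSSSSSSSSSS.SSSSSSSSSSSSSSSSSSSSSSSSSSSSSSSSSSSSSSSSSSS
259 .........SSSSSSSSSSSSSSSSSSSSSSSSSSSSSSSSSSSSSSSSSSSSSSSSSSSSSSSS
[(0.73, [315.9, 240.7], [np.int64(289), np.int64(214)], [np.int64(340), np.int64(256)])]
[[314.15570792 248.45440972]]
[] []
```

The tongs stand upright in the stand: the bow is at row 248, as predicted. Now over the lever.

Request:
move_arm(
  plan=[
    [[0,0,-10],[0.025,0.045,0],0.5],
    [[0,0,-20],[0.055,0.1,0],0.5],
    [[0,0,-30],[0.085,0.152,0],0.5],
    [[0,0,-40],[0.115,0.204,0],0.5],
    [[0,0,-50],[0.145,0.254,0],0.5],
  ],
)

```text
t: 21.5
eef_pos: [498.4, -8.7, 189.5]
tcp_rot: [-3.14, 0.002, 0.452]
ft_force: [0.4, -0.4, -0.9]
opening: 0.751
grip_force: 0.0
```

Request:
move_arm(
  plan=[
    [[0,0,-8],[-0.034,0.046,0],0.5],
    [[0,0,-16],[-0.067,0.092,0],0.5],
    [[0,0,-24],[-0.1,0.138,0],0.5],
    [[0,0,-28.5],[-0.13,0.18,0],0.5],
    [[0,0,-28.5],[-0.148,0.202,0],0.5],
  ],
)

```text
t: 22.12
eef_pos: [451.6, -255.1, 189.3]
tcp_rot: [-3.139, 0.0, 0.943]
ft_force: [0.3, -0.0, -0.2]
opening: 0.752
grip_force: 0.0
```

Request:
move_arm(
  plan=[
    [[0,0,0],[0,0,0],0.5],
    [[0,0,0],[0,0,0],0.5],
    [[0,0,0],[0,0,0],0.5],
  ],
)

```text
t: 22.5
eef_pos: [452.8, -252.0, 190.6]
tcp_rot: [-3.141, -0.0, 0.945]
ft_force: [0.4, -0.0, 0.4]
opening: 0.748
grip_force: 0.0
```

```bash
cat > lev.py <<'E'
from h import *
p=eyes.read_camera('wrist');s=readout.state();T=R.from_euler('xyz',s['tcp_rot']);e=s['eef_pos']
print(s['t'],e,s['tcp_rot'],s['ft_force'],s['moment'],s['opening'])
tl=lambda q,c=e:(T.inv().apply(np.c_[np.atleast_2d(q)-c[:2],np.zeros(len(np.atleast_2d(q)))])[:,:2]).round(1)
I=p['img'];H=cv2.cvtColor(I,cv2.COLOR_RGB2HSV)
m=cv2.inRange(H,(0,150,80),(6,255,255))|cv2.inRange(H,(175,150,80),(180,255,255))
g=pix(p,(499.7,-222.3,40))[0].astype(int);b=np.zeros_like(m);cv2.circle(b,(int(g[0]),int(g[1])),80,255,-1);m&=b
cv2.imwrite('pics/w8.png',I[:,:,::-1])
# top disc: brighter red
v,u=np.nonzero(m);V=H[v,u,2];print('head px',len(u),u.min(),u.max(),v.min(),v.max(),np.percentile(V,[5,25,50,75,95]))
k=V>np.percentile(V,95)-35;q=w(p,np.c_[u[k],v[k]],40);c,r=cv2.minEnclosingCircle(q.astype(np.float32));print('head',c,r,tl(c))
# bar: white columns per row
for row in range(120,330,15):
    h=H[row,200:440].astype(int);k=np.nonzero((h[:,1]<25)&(h[:,2]>175))[0]+200
    if len(k)>5: print(row,k.min(),k.max(),len(k),tl(w(p,[[k.min(),row],[k.max()+1,row]],34)).tolist())
E
python3 lev.py
```

```text
22.55 [ 452.90621949 -252.13177898  190.79805678] [-3.14129451e+00  2.88512449e-05  9.45416152e-01] [0.90310095 0.84858717 0.63142865] [-0.00226679  0.00491947 -0.03000998] 0.7473471344208071
head px 2061 312 362 139 189 [114. 119. 120. 122. 124.]
head (499.9718933105469, -222.24822998046875) 23.552610397338867 [[51.8 20.7]]
120 200 439 97 [[92.4, -105.1], [92.6, 114.7]]
135 366 439 74 [[78.5, 47.0], [79.2, 115.9]]
150 362 439 78 [[65.0, 43.8], [65.6, 117.1]]
165 405 439 35 [[51.4, 84.9], [51.7, 118.4]]
180 373 439 39 [[37.2, 55.3], [37.5, 119.7]]
195 401 439 39 [[22.9, 83.0], [23.0, 121.1]]
210 401 439 39 [[8.1, 84.0], [8.2, 122.6]]
225 373 439 44 [[-7.0, 57.3], [-7.0, 124.1]]
240 200 439 114 [[-22.6, -115.2], [-22.5, 125.7]]
255 200 439 225 [[-38.6, -116.7], [-38.5, 127.4]]
270 200 439 214 [[-55.0, -118.3], [-54.9, 129.1]]
285 200 439 182 [[-71.9, -120.0], [-71.8, 131.0]]
300 200 439 155 [[-89.3, -121.7], [-89.2, 132.9]]
315 247 439 140 [[-106.7, -72.6], [-107.2, 134.9]]
```

Run:
```python
import cv2,numpy as np
I=cv2.imread('pics/w8.png');H=cv2.cvtColor(I,cv2.COLOR_BGR2HSV).astype(int)
for r in (195,205,215,225,235,245,255,265): print(r,' '.join(f'{H[r,c,2]}' for c in range(290,380,3)))
print([H[r,340].tolist() for r in (200,220,240)])
```

```text
195 105 106 106 104 106 107 105 107 109 110 108 105 108 110 150 156 164 162 148 107 113 111 110 114 110 108 113 105 105 108
205 110 108 107 108 104 108 109 111 109 110 107 113 109 107 143 157 161 161 144 108 105 112 116 112 107 110 113 173 106 106
215 106 107 110 111 108 109 111 107 112 107 110 109 113 111 140 156 163 158 149 107 109 112 110 109 113 111 108 109 113 113
225 109 111 111 105 106 111 108 112 110 111 113 109 109 110 131 158 162 160 150 109 108 110 112 107 110 109 112 158 197 102
235 108 108 112 111 108 113 114 109 114 111 107 114 114 113 104 160 162 158 156 110 113 109 107 106 195 198 199 189 190 193
245 160 156 104 105 105 105 111 111 111 107 108 107 106 111 85 160 160 159 158 106 171 197 189 198 198 197 192 196 193 200
255 196 196 197 204 201 193 189 202 195 194 203 201 202 206 111 161 159 158 159 195 205 202 199 201 199 198 201 200 205 200
265 198 194 197 203 202 191 197 201 200 200 203 199 194 202 163 255 253 253 254 197 198 201 202 203 199 192 196 188 195 192
[[25, 18, 160], [21, 16, 160], [27, 14, 160]]
```

```bash
cat > bar.py <<'E'
from h import *
p=eyes.read_camera('wrist');s=readout.state();T=R.from_euler('xyz',s['tcp_rot']);e=s['eef_pos']
print(s['t'],e,s['tcp_rot'][2])
H=cv2.cvtColor(p['img'],cv2.COLOR_RGB2HSV).astype(int);C=[]
h=pix(p,(500,-222.2,40))[0]
import sys
r0,r1,z=int(sys.argv[1]),int(sys.argv[2]),float(sys.argv[3])
for r in range(r0,r1,3):
    k=np.nonzero((H[r,300:370,2]>130)&(H[r,300:370,2]<190))[0]+300
    if len(k)>8:
        C.append([(k.min()+k.max()+1)/2,r]);
        if r%4==0: print(r,k.min(),k.max(),len(k))
q=w(p,C,z);vx,vy,x0,y0=cv2.fitLine(q.astype(np.float32),cv2.DIST_HUBER,0,.01,.01).ravel()
print('bar yaw',np.degrees(np.arctan2(vy,vx))%180,x0,y0,'head dist to line',(500-x0)*vy-(-222.2-y0)*vx)
E
python3 bar.py 195 234 34
```

```text
22.6 [ 452.92112768 -252.2438414   190.90890478] 0.9453707243938021
204 332 344 13
216 332 344 13
228 332 369 19
bar yaw 56.92427 475.29312 -260.85965 head dist to line -0.39526176
```

Request:
move_arm(
  plan=[
    [[0,0,-2.5],[-0.0096,0.0233,0.03],0.3],
    [[0,0,-2.5],[-0.0096,0.0233,0.08],0.3],
    [[0,0,-2.5],[-0.0096,0.0233,0.12],0.3],
    [[0,0,-2.5],[-0.0096,0.0233,0.14],0.2],
    [[0,0,-2.5],[-0.0096,0.0233,0.14],0.1],
  ],
)

```text
t: 23.22
eef_pos: [465.6, -273.7, 49.8]
tcp_rot: [-3.139, -0.0, 0.988]
ft_force: [-0.4, 0.3, -0.0]
opening: 0.563
grip_force: 0.0
```

```bash
python3 lev.py | head -4
python3 - <<'E'
from h import *
s=readout.state();print(toplan((466.2,-273.6,5.5),56.7))
p=eyes.read_camera('wrist');H=cv2.cvtColor(p['img'],cv2.COLOR_RGB2HSV)
for r in range(170,310,14): print(r,' '.join(str(v) for v in H[r,270:361:4,2]))
for d in eyes.cut_out(p,'lever'):
  v,u=np.nonzero(d['mask']);print(d['score'],d['uv'],u.min(),u.max(),v.min(),v.max())
print(pix(p,[[466.2,-273.6,34],[500,-222.2,40]]))
E
```

```text
23.275 [ 466.06184619 -274.1518116    50.92762858] [-3.14087565e+00  4.26761332e-06  9.88372306e-01] [ 0.67172693 -1.04830358  1.04809916] [-0.00264365 -0.04761873 -0.04170329] 0.5575349028750456
head px 6431 271 360 122 212 [134. 137. 139. 140. 143.]
head (499.9629821777344, -222.1673126220703) 23.518674850463867 [[62.1 -0.3]]
120 291 439 135 [[86.5, -12.8], [87.0, 64.9]]
(array([ 0.0005, -0.0002,  0.0454]), array([-0.04,  0.  , -0.07]))
170 124 136 138 137 136 136 138 138 139 136 137 137 138 139 142 142 138 139 139 138 141 138 127
184 120 132 139 141 141 141 139 138 137 136 136 136 136 137 136 136 135 135 138 140 138 134 122
198 126 120 121 118 134 135 135 135 136 137 134 137 138 137 137 138 137 138 139 132 126 129 131
212 121 122 124 123 126 128 126 128 123 138 141 139 138 135 139 125 125 126 130 128 131 127 125
226 126 125 123 125 126 126 126 122 114 181 178 185 180 177 135 125 125 125 127 121 123 125 128
240 127 124 128 129 126 125 124 127 110 180 178 185 179 179 132 127 130 131 128 130 130 125 123
254 125 123 124 126 127 122 125 121 113 182 179 184 181 180 128 125 126 125 127 126 126 127 129
268 124 124 125 124 127 129 125 124 130 181 178 183 182 179 125 125 124 125 125 129 124 127 126
282 129 125 127 128 131 126 129 129 126 179 178 184 179 176 124 127 132 128 122 126 126 123 126
296 127 126 126 130 131 126 125 129 131 179 177 183 180 180 121 125 129 126 126 127 128 129 132
0.94 [313.8, 186.3] 269 359 121 392
[[314.14704044 273.19189692]
 [313.99638629 168.25106375]]
```

The head is 62.1 mm ahead against a wanted 61.5, and the bar lies straight along the tool. I descend and grip.

Request:
move_arm(
  plan=[
    [[0,0,0],[0.0006,0,0.02],0.1],
    [[0,0,0],[0.0006,0,0.037],0],
    [[0,0,0],[0.0006,0,0.044],-0.2],
    [[0,0,0],[0.0006,0,0.044],-0.4],
    [[0,0,0],[0.0006,0,0.044],-0.6],
  ],
)

```text
t: 24.0
eef_pos: [466.5, -274.2, 7.4]
tcp_rot: [3.141, 0.0, 0.988]
ft_force: [0.7, 0.3, 0.9]
opening: 0.25
grip_force: 0.0
```

Request:
move_arm(
  plan=[
    [[0,0,0],[0,0,0],-0.7],
    [[0,0,0],[0,0,0],-1],
    [[0,0,0],[0,0,0],-1],
    [[0,0,0],[0,0,0],-1],
    [[0,0,0],[0,0,0],-1],
  ],
)

```text
t: 24.62
eef_pos: [466.3, -274.2, 7.3]
tcp_rot: [3.141, 0.0, 0.988]
ft_force: [-0.8, 1.2, 5.9]
opening: 0.145
grip_force: 30.0
```

Gripped, at an opening of 13.8 mm. I lift gently and check the load and its moment.

Request:
move_arm(
  plan=[
    [[0,0,0],[0,0,-0.003],-1],
    [[0,0,0],[0,0,-0.008],-1],
    [[0,0,0],[0,0,-0.016],-1],
    [[0,0,0],[0,0,-0.026],-1],
    [[0,0,0],[0,0,-0.03],-1],
  ],
)

```text
t: 25.25
eef_pos: [466.5, -274.3, 37.9]
tcp_rot: [3.14, 0.0, 0.988]
ft_force: [0.1, 0.8, -3.5]
opening: 0.14
grip_force: 30.0
```

```bash
cat > lv2.py <<'E'
from h import *
p=eyes.read_camera('wrist');s=readout.state();T=R.from_euler('xyz',s['tcp_rot'])
print(s['t'],s['eef_pos'],s['tcp_rot'],s['ft_force'],'M tool',T.inv().apply(s['moment']).round(3),s['opening']*95,s['grip_force'])
H=cv2.cvtColor(p['img'],cv2.COLOR_RGB2HSV);m=cv2.inRange(H,(0,150,80),(6,255,255))|cv2.inRange(H,(175,150,80),(180,255,255))
m[:100]=0;n,l,st,c=cv2.connectedComponentsWithStats(m);i=1+np.argmax(st[1:,4]);print('head box',st[i])
# expected box if level, origin on tool: head cylinder r24, tool x 61.5, z: balance at grasp
g=s['eef_pos']-19*T.apply([0,0,1]);a=np.linspace(0,6.283,60)
for dz in (-3,0,3):
  X=np.vstack([g+T.apply(np.c_[61.5+24*np.cos(a),24*np.sin(a),np.full(60,-(h-23+dz))]) for h in (0,40)])
  u=pix(p,X);print(dz,u.min(0).round(),np.ptp(u,axis=0).round(1),'topdisc bottom row',u[60:,1].max().round(1))
E
python3 lv2.py
```

```text
25.3 [ 466.53930758 -274.25394196   38.02202914] [3.14020531e+00 1.49467494e-04 9.87718794e-01] [-0.27392461  0.52532523 -2.94848607] M tool [-0.072 -0.02  -0.011] 13.778253421193838 29.994980692863464
head box [  256   118   118   117 10730]
-3 [254. 118.] [120.2 120.3] topdisc bottom row 237.8
0 [253. 117.] [122.7 122.8] topdisc bottom row 240.0
3 [252. 117.] [125.4 125.4] topdisc bottom row 242.2
```

Request:
move_arm(
  plan=[
    [[0,0,0],[0,0,-0.008],-1],
    [[0,0,0],[0,0,-0.026],-1],
    [[0,0,0],[0,0,-0.048],-1],
    [[0,0,0],[0,0,-0.064],-1],
    [[0,0,0],[0,0,-0.07],-1],
  ],
)

```text
t: 25.92
eef_pos: [466.4, -274.2, 107.9]
tcp_rot: [3.14, 0.0, 0.988]
ft_force: [-0.3, -0.2, -4.0]
opening: 0.144
grip_force: 30.0
```

```bash
python3 lv2.py
cat > side.py <<'E'
from h import *
import sys
p=eyes.read_camera('side');s=readout.state();T=R.from_euler('xyz',s['tcp_rot']);g=s['eef_pos']-19*T.apply([0,0,1])
P=lambda x,z:pix(p,g+T.apply([x,0,-(z-26.3)]))[0].round(1)
print('head bottom/top centre',P(61.5,0),P(61.5,40),'eye bottom/top',P(-138.5,0),P(-138.5,34),'eye end top',P(-155,30))
for d in eyes.cut_out(p,'lever'):
  v,u=np.nonzero(d['mask']);print(round(d['score'],2),d['uv'],u.min(),u.max(),v.min(),v.max())
m=seg(p,(175,150,60),(5,255,255),tuple(int(x) for x in (*(P(61.5,20)-50),*(P(61.5,20)+50))));v,u=np.nonzero(m);print('red',u.min(),u.max(),v.min(),v.max())
a=np.linspace(0,6.283,60);X=np.vstack([pix(p,g+T.apply(np.c_[61.5+24*np.cos(a),24*np.sin(a),np.full(60,-(h-26.3))])) for h in (0,40)]);print('red expected',X.min(0),X.max(0))
cv2.imwrite('pics/s_.png',p['img'][:,:,::-1])
E
python3 side.py
```

```text
25.975 [ 466.47379254 -274.2092099   108.01196352] [3.14024605e+00 1.61229980e-04 9.87730548e-01] [ 0.31315684  0.4742138  -3.2502438 ] M tool [-0.117 -0.012  0.044] 14.052862050616527 29.99519169330597
head box [  256   118   118   117 10732]
-3 [254. 118.] [120.2 120.3] topdisc bottom row 237.8
0 [253. 117.] [122.7 122.8] topdisc bottom row 240.0
3 [252. 117.] [125.4 125.4] topdisc bottom row 242.2
head bottom/top centre [348.4 260.4] [349.1 247.7] eye bottom/top [327.2 308.2] [327.6 296.6] eye end top [325.5 302.5]
0.93 [330.3, 282.4] 323 357 251 309
0.91 [233.7, 318.9] 195 292 305 330
0.7 [325.7, 442.5] 298 374 380 478
red 350 357 251 264
red expected [339.23778576 242.6770613 ] [358.43306501 265.71959926]
```

The lever is level to within a pixel at both ends. I carry it over the press.

Request:
move_arm(
  plan=[
    [[0,0,-0.9],[0.007,-0.002,0],-1],
    [[0,0,-3.2],[0.025,-0.006,0],-1],
    [[0,0,-6.9],[0.055,-0.014,0],-1],
    [[0,0,-11],[0.088,-0.022,0],-1],
    [[0,0,-15.2],[0.121,-0.03,0],-1],
  ],
)

```text
t: 26.7
eef_pos: [508.1, -154.3, 106.6]
tcp_rot: [-3.141, -0.0, 1.257]
ft_force: [1.2, 0.1, -4.0]
opening: 0.145
grip_force: 30.0
```

Request:
move_arm(
  plan=[
    [[0,0,-4.1],[0.034,0.001,0],-1],
    [[0,0,-8.3],[0.068,0.001,0],-1],
    [[0,0,-12.4],[0.102,0.002,0],-1],
    [[0,0,-16.6],[0.137,0.003,0],-1],
    [[0,0,-20.7],[0.171,0.004,0],-1],
  ],
)

```text
t: 27.32
eef_pos: [565.0, 7.1, 106.6]
tcp_rot: [-3.141, -0.0, 1.619]
ft_force: [0.3, -0.1, -3.9]
opening: 0.146
grip_force: 30.0
```

Request:
move_arm(
  plan=[
    [[0,0,-4.1],[0.032,0.013,0],-1],
    [[0,0,-8.3],[0.063,0.026,0],-1],
    [[0,0,-12],[0.092,0.037,0],-1],
    [[0,0,-13.8],[0.106,0.043,0],-1],
    [[0,0,-14.5],[0.111,0.045,0],-1],
  ],
)

```text
t: 27.95
eef_pos: [604.9, 118.5, 106.6]
tcp_rot: [-3.141, 0.0, 1.869]
ft_force: [0.5, -1.3, -4.1]
opening: 0.146
grip_force: 30.0
```

Request:
move_arm(
  plan=[
    [[0,0,0],[0,0,0],-1],
    [[0,0,0],[0,0,0],-1],
    [[0,0,0],[0,0,0],-1],
  ],
)

```text
t: 28.32
eef_pos: [605.1, 116.8, 107.0]
tcp_rot: [-3.142, 0.0, 1.866]
ft_force: [-0.6, -0.3, -3.3]
opening: 0.145
grip_force: 30.0
```

```bash
python3 lv2.py
python3 - <<'E'
from h import *
print(toplan((604.5,117.7,107.5),107.0))
p=eyes.read_camera('wrist');m=seg(p,(100,120,40),(120,255,255),None)
v,u=np.nonzero(m);print(m.sum(),u.min(),u.max(),v.min(),v.max());cv2.imwrite('pics/w9.png',p['img'][:,:,::-1])
E
python3 side.py
```

```text
28.375 [605.16243374 116.9129848  106.97741433] [-3.14157695e+00  1.17957987e-04  1.86638127e+00] [-0.21062162  0.86189811 -1.87299193] M tool [-0.12  -0.08   0.007] 13.509843711884846 29.995036125183105
head box [  256   118   118   117 10711]
-3 [254. 117.] [120.1 120.3] topdisc bottom row 237.1
0 [253. 116.] [122.7 122.8] topdisc bottom row 239.2
3 [251. 116.] [125.4 125.4] topdisc bottom row 241.4
(array([ 0.0009, -0.0004, -0.0005]), array([-0.  ,  0.01, -0.06]))
3280 253 374 104 170
head bottom/top centre [333.3 191.1] [333.7 180.3] eye bottom/top [370.5 216. ] [371.4 206.2] eye end top [374.7 209.6]
0.96 [234.7, 318.2] 195 292 305 329
0.62 [325.4, 439.6] 299 374 380 479
0.59 [352.4, 196.5] 327 375 179 216
red 327 338 179 193
red expected [326.21514689 177.23060381] [340.92757681 194.31039094]
```

View pics/w9.png

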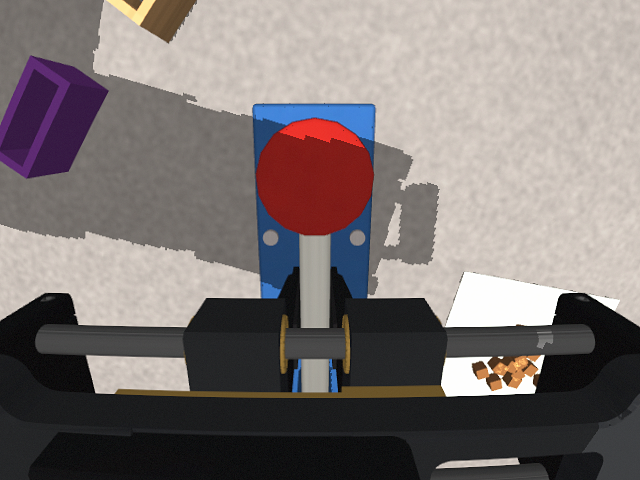

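The press's blue end edge spans columns 253–374 with the lever bar at 315, and the red head is centred, so it is lined up. I make a last 1 mm trim, settle, verify and hand in.

Request:
move_arm(
  plan=[
    [[0,0,0],[0.0005,-0.0003,0],-1],
    [[0,0,0],[0.0009,-0.0004,0],-1],
    [[0,0,0],[0.0009,-0.0004,0],-1],
    [[0,0,0],[0.0009,-0.0004,0],-1],
    [[0,0,0],[0.0009,-0.0004,0],-1],
  ],
)

```text
t: 29.15
eef_pos: [604.6, 118.3, 106.9]
tcp_rot: [3.142, 0.0, 1.867]
ft_force: [-0.1, -0.6, -3.5]
opening: 0.143
grip_force: 30.0
```

Run:
```python
from h import *
p=eyes.read_camera('wrist');s=readout.state();T=R.from_euler('xyz',s['tcp_rot'])
print(s['t'],s['eef_pos'],s['tcp_rot'],abs(s['qvel']).max(),s['grip_force'],s['opening'])
m=seg(p,(100,120,40),(120,255,255));v,u=np.nonzero(m);q=T.inv().apply(np.c_[w(p,np.c_[u,v],16)-s['eef_pos'][:2],np.zeros(len(u))])
print('press end x (want 100)',np.percentile(q[:,0],99.5),'y at end',[np.percentile(q[q[:,0]>92,1],k) for k in(.5,99.5)],'y near',[np.percentile(q[(q[:,0]<50)&(q[:,0]>20),1],k) for k in(.5,99.5)])
t=eyes.read_camera('side');print([(n,[(round(d['score'],2),d['uv']) for d in eyes.cut_out(t,n)][:2]) for n in('cup','case','marker')])
```

```text
29.2 [604.54827665 118.26642112 106.89664445] [-3.14157212e+00  6.87933166e-05  1.86732982e+00] 0.0024782682727760665 29.995102286338806 0.14573557390304534Traceback (most recent call last):
  File "<stdin>", line 5, in <module>
    return _quantile_unchecked(
        a, q, axis, out, overwrite_input, method, keepdims, weights)
    return _ureduce(a,
                    func=_quantile_ureduce_func,
    ...<5 lines>...
                    overwrite_input=overwrite_input,
                    method=method)
    r = func(a, **kwargs)
    result = _quantile(arr,
                       quantiles=q,
    ...<2 lines>...
                       out=out,
                       weights=wgt)
    slices_having_nans = np.isnan(arr[-1, ...])
                                  ~~~^^^^^^^^^
IndexError: index -1 is out of bounds for axis 0 with size 0
```

Run:
```python
from h import *
p=eyes.read_camera('wrist');s=readout.state();T=R.from_euler('xyz',s['tcp_rot'])
H=cv2.cvtColor(p['img'],cv2.COLOR_RGB2HSV);m=cv2.inRange(H,(100,120,30),(125,255,255))
print('end row',np.nonzero(m[:,314])[0].min(),'rows')
tl=lambda u,v:T.inv().apply(np.r_[w(p,[[u,v]],16)[0]-s['eef_pos'][:2],0])[:2].round(1)
print('end',tl(314,np.nonzero(m[90:,314])[0].min()+90))
for r in (110,140,200,230,250): k=np.nonzero(m[r,230:400])[0]+230;print(r,k.min(),k.max(),tl(k.min(),r),tl(k.max()+1,r))
```

```text
end row 106 rows
end [98.8 -0.3]
110 253 374 [ 96.2 -44.4] [96.2 43.8]
140 254 373 [ 75.  -44.6] [75.  43.9]
200 257 371 [ 30.1 -44.3] [30.1 44.4]
230 258 370 [  6.1 -44.6] [ 6.1 44.7]
250 259 369 [-10.6 -44.6] [-10.6  44.7]
```

```bash
python3 -c "
from cell import env
print(env.job_done())"
```

```text
the job is handed in; nothing more can be done
None
```

I handed the job in at about 29 s: the cube is in the nest, the tongs stand upright in their stand, and the arm holds the lever level 10 cm above the bench, centred over the press to about 1 mm; I did not re-check the cup, spectacle case and marker at the end, but no move went near them.

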